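# Open the over-centre hold-down of a wrapping cradle and load a soap bar

### The arm

A 7-joint arm with a two-finger parallel gripper is mounted at the origin on a cart in front of the work surface, level with it; the furniture and walls round the work are solid. World frame = base frame: x ahead of the robot, y to its left, z up, the work surface at z = 0. Lengths are in m, angles in degrees, forces in N, time in s.
With the tool pointing down it reaches from about 0.35 to 0.775 m from the base axis. Payload 3.1 kg.
Tool frame: the origin (TCP) lies where the fingers leave the gripper's body, on its centre line; the fingertips stand 73 mm ahead of it and the grasp point (between the pads) lies 54 mm ahead of it; y points along the fingers, x is the direction in which the jaws open and shut, and the axes are right-handed (so a half turn about y gives the same grasp; the last joint's range is limited). The gripper opens to 85 mm and grips with 20 to 120 N. Pads are 22 mm wide; open, the fingers measure 114 mm over their backs; the gripper's body (76 mm by 85 mm) begins 54 mm behind the grasp point. The pads swing forward as they close: fully open they stand 13 mm farther back than shut.
Start: joints at [62.928, 17.813, 0.802, 86.603, -0.252, 75.585, -1.558], TCP at [0.23, -0.5, 0.304] pointing down, gripper open.
Joint ranges: [-154.91, 154.91], [-16.99, 109.72], [-72.82, 74.43], [7.12, 147.25], [-82.49, 262.49], [11.32, 116.49], [-174.64, 174.64]. Speed limits (degrees/s): [159.86, 159.86, 180, 180, 180, 180, 180].

### API

Orientations are given as a 3x3 rotation matrix whose columns are the frame's x, y, z axes.
In Python, from workcell import manip gives the robot as it stands.
- The arm moves only by the tool move_arm, never from a script. Its arguments are lists of equal length, an entry for each row: "turn": the turn, a rotation vector about the tool's x, y, z in degrees, a list of three; "slide": the shift along the tool's x, y, z in cm, a list of three; "fingers": the opening, from 0 (shut) to 1 (fully open). In form: {"turn": [[ax, ay, az], ...], "slide": [[tx, ty, tz], ...], "fingers": [fingers, ...]}. A call has exactly 5 rows; each row shifts and turns the commanded pose from where the row before left it, along the tool's axes as they then stand; what a row does not reach is not made up. A row lasts 1/12 s, in which the tool goes at most 41.7 mm and 7.16 degrees, less where a joint would pass 70% of its speed; a pose out of reach is approached as far as the arm can. A call with a gripper value outside its range is refused whole. The fingers move at their own pace and stop on an object; "force" is the grip in N (left out, the last holds). Time passes only in rows, so rows that do not move let the fingers close, or fill a call up. It gives the time, the measured TCP pose, the force and the opening at its end, in the units of the state.
- manip.get_state(): the state, without advancing time (a new reading comes with each control period).
- manip.grab_frame(name): name is "scene" or "top" or "wrist"; returns the picture (384x512x3 uint8, blue, green, red); there is no depth.
- manip.get_calibration(name): a dict with "fx", "fy", "cx", "cy" (pixels), "xyz" and "rotation" of the camera in the world. Camera axes: x right, y down, z forward; pixel columns grow to the right and rows downward; lengths in m; the calibration is good to about 2 mm. A picture is of the moment at which its call begins: read the wrist's pose just before it. get_calibration takes no time and is no camera call; for the wrist camera it gives the pose at the moment of the call.
- manip.job_done(): hands the job in, once; it reports no verdict.
The state is a dict: "clock": time; "joints": joint angles; "dq": joint speeds; "joint_efforts": joint torques, N m; "ee_pos": TCP position; "eef_rot": TCP orientation; "contact_force": force on the tool from outside, world axes, zero at the start; "ft_torque": the same for the moment, N m; "opening": opening from 0.0 (shut) to 1.0 (fully open).
Only numpy, scipy, OpenCV 4.12 (cv2) and the standard library are available. Lean on these libraries where they do the work, as an engineer would, in place of code of your own. Each camera call takes 0.05 s, during which the arm holds its last target.

### The job

Get the wrapping cradle ready with a green soap: by its red handle, raise the hold-down arm until its brass weight tips past balance and the arm rests open by itself against the rubber stop, without straining it against the stop or letting it slam either way. Then gently set the pale-green soap bar in the cradle, flat and fully home, and let go; the arm stays open and the other goods stay where they are.

Things in the scene. Friction and masses are not known exactly. Their poses are not given: they have to be found in the camera images.
- stand: the wrapping cradle: fixed wooden base plate 130 x 360 x 12 mm; origin under the plate's centre, on the table. Its +y runs along the plate from the hinge end to the cradle end, its +x away from the handle's side, z up
- cradle (a point): centre of the cradle's cork floor, 12 mm above the table, at y = +90 mm on the stand. The cradle is a pocket 58 mm (stand x) by 82 mm (stand y) inside and 12 mm deep, its wooden rim 10 mm wide, 24 mm above the table, all round; the soap's long side goes along stand y
- hinge (a point): middle of the arm's hinge, axis along stand x; y = -120 mm on the stand, 75 mm above the table. Also on the hinge, 34 mm behind the arm (stand +x): a stalk with a brass weight (44 mm disc, 0.42 kg, 108 mm from the hinge). It leans 0.15 to 0.93 rad above the arm, clamped at a different angle each time, not measured; so balance and stop come at a different arm angle each time
- hold_arm (a joint): angle of the aluminium hold-down arm (rad): 0 = shut, level, pointing along stand +y over the cradle; grows as it rises. It ends 205 mm from the hinge, a 38 mm round rubber foot under its end reaching 32 mm below its centre line. 2 to 3 N at the handle lifts it from shut; it falls shut from below balance, falls open from past it. Hinge lightly damped. Open, it stands up over the hinge end: go round it
- handle (a point): grip point of the red round handle: a peg 14 mm thick, parallel to the hinge (stand x), sticking out of the arm to stand -x, 185 mm from the hinge; free for grasping 45 mm along its length; this point is 36 mm from the arm's centre line, the peg's end, a 20 mm knob, 60 mm from it. The peg may turn in the fingers as the arm rises
- buffer: rubber stop for the weight's stalk, a bar 16 mm thick, on a bracket beyond the hinge; origin at its centre. The arm balances somewhere from 0.80 to 1.46 rad and meets the stop 0.11 to 0.25 rad later (0.92 to 1.70 rad): find it by feel. Once met, its push at the handle grows about 1 N per mm (the rubber gives); more than about 10 N there strains it
- soap_2: loose wrapped soap bar, pale green with a kraft paper band, 54 (x) x 78 (y) x 27 (z) mm, about 0.09 kg; origin under its centre
- stamp: wooden hand stamp with a knob on a block, 32 x 45 mm, 62 mm tall; origin under its centre; leave alone
- soap_3: loose wrapped soap bar, pink, same size; leave alone
- candle_jar: white candle in a glass jar, 76 mm across, 90 mm tall; origin under its centre; leave alone
- ribbon_spool_1: spool of red ribbon, 59 mm across, 26 mm tall; origin under its centre; leave alone
- balm_tin_1: white round tin, 50 mm across, 21 mm tall; origin under its centre; leave alone
- matchbox: green matchbox, 36 x 53 x 16 mm; origin under its centre; leave alone
Things that resemble listed ones, but are neither listed nor needed, are in the scene too. What is shaped like the soap_2 but blue or purple is not meant.

How it is judged (in metres and radians):
On the way:
1. the hold-down arm rests open by itself, let go (over 0.85 rad, still) (value of joint hold_arm above 0.85 rad and velocity of joint hold_arm between -0.1 and 0.1 rad/s and contact force between the fingers and stand below 0.2 N), for 0.5 s.
At the end, for the whole second after the job is handed in: The hold-down arm stands open by itself (over 0.85 rad), still and untouched; the pale-green soap lies still, let go, flat (within 0.05 rad) and fully home in the cradle: within 4 mm of its centre, turned less than 0.1 rad, its underside less than 2.5 mm above the cradle's floor (all of step 1 and z of soap_2 in the frame of cradle below 0.0025 m and angle between soap_2's own z axis and vertical below 0.05 rad and linear speed of soap_2 below 0.02 m/s and angle between the y axis of soap_2 and the y axis of stand, either way round below 0.1 rad and contact force between the fingers and soap_2 below 0.2 N and x of soap_2 in the frame of cradle between -0.004 and 0.004 m and y of soap_2 in the frame of cradle between -0.004 and 0.004 m).
It fails at once if the rubber stop is strained: pressed with more than 25 N (about 10 N of push at the handle) (contact force between buffer and anything else above 25 N).
It fails at once if the arm slams: turns faster than 1.8 rad/s open or shut (velocity of joint hold_arm above 1.8 rad/s or velocity of joint hold_arm below -1.8 rad/s).
It fails at once if the green soap is pressed or dropped on the stand with more than 35 N (contact force between soap_2 and stand above 35 N).
It fails at once if one of the other goods is moved more than 30 mm (distance of any of stamp, soap_3, candle_jar, ribbon_spool_1, balm_tin_1, matchbox from where it was at the start of the episode above 0.03 m).
It also fails if it takes over 72 s, if anything falls off the work surface, if the arm or the gripper's body presses on something with over 40 N, if the wrist force passes 120 N, or if a joint passes its speed limit or range.

## Working session

There is one attempt and no reset: what is moved stays moved. The work goes in short steps, Python scripts to look and compute and a tool call to move; the robot and the scene stay as the last step left them, time stands still between calls to the robot, and variables do not carry over. Pictures are saved under pics/ and viewed, and the job is handed in when it is done.

Besides the shell and the picture viewer there is one more tool, called after "Request:" by a JSON object that holds its "op" and its "data". move_arm: Moves the arm, as the interface text tells. Its arguments: {"type":"object","properties":{"turn":{"type":"array"},"slide":{"type":"array"},"fingers":{"type":"array"},"force":{"type":"number"}},"required":["turn","slide","fingers"]}

```bash
ls; mkdir -p pics; python3 - <<'E'
from workcell import manip
import cv2
for n in("scene","top"):
    cv2.imwrite(f"pics/{n}0.png",manip.grab_frame(n)); c=manip.get_calibration(n); print(n,c)
s=manip.get_state(); print(s)
E
```

```text
pics
scene {'fx': 360.5998545998053, 'fy': 360.5998545998053, 'cx': 253.11299215494353, 'cy': 193.90932474286905, 'xyz': array([-0.04151932, -0.64518059,  0.51168263]), 'rotation': array([[ 0.68211242, -0.31948875,  0.65776104],
       [-0.73114754, -0.28312134,  0.62069765],
       [-0.01207973, -0.90430595, -0.426714  ]])}
top {'fx': 393.1171521866482, 'fy': 393.1171521866482, 'cx': 254.53015130520893, 'cy': 188.51600559471183, 'xyz': array([ 0.48941952, -0.08512427,  0.96678387]), 'rotation': array([[-0.0110064 , -0.9950764 ,  0.09849782],
       [-0.99962679,  0.01341246,  0.02379879],
       [-0.02500271, -0.09819912, -0.99485265]])}
{'clock': 0.1, 'joints': array([62.92754155, 17.85502738,  0.80259356, 86.68230838, -0.25282278,
       75.58468184, -1.55673755]), 'dq': array([ 0.01630347, -0.04046367,  0.07216881, -0.2165538 , -0.07133096,
       -0.00960378, -0.05962926]), 'joint_efforts': array([ 1.04932773e-03, -3.80854475e+01,  1.46786179e-01, -2.31242573e+01,
        1.22705387e-02,  8.05983116e-03,  2.67296355e-05]), 'ee_pos': array([ 0.229487  , -0.49928674,  0.30294076]), 'eef_rot': array([[ 4.17680927e-01, -9.49075351e-04,  9.08593277e-01],
       [-9.08591352e-01,  1.87186001e-03,  4.17681997e-01],
       [-2.09717111e-03, -9.99997798e-01, -8.04814329e-05]]), 'contact_force': array([-0.29799072, -0.38324208,  0.90956745]), 'ft_torque': array([0.01233435, 0.07447512, 0.02361709]), 'opening': 1.0018558151086376}
```

View pics/scene0.png

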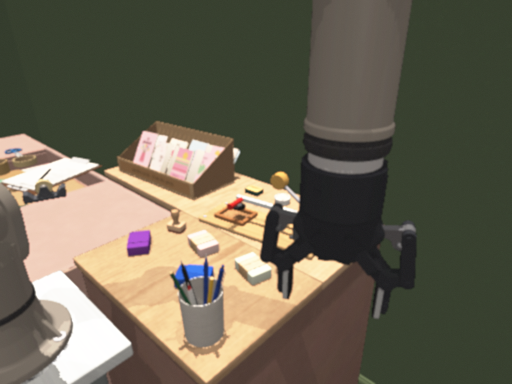

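View pics/top0.png

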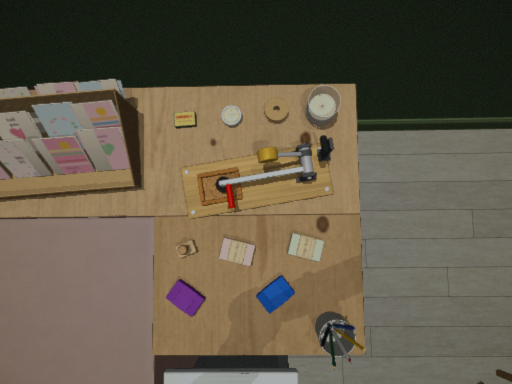

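```bash
cat > h.py <<'E'
import numpy as np, cv2
from workcell import manip
def px2w(name,uv,z,c=None):
    c=c or manip.get_calibration(name)
    d=c['rotation']@np.array([(uv[0]-c['cx'])/c['fx'],(uv[1]-c['cy'])/c['fy'],1.])
    o=np.array(c['xyz']); return o+d*(z-o[2])/d[2]
def w2px(name,p,c=None):
    c=c or manip.get_calibration(name)
    q=c['rotation'].T@(np.array(p)-c['xyz']); return np.array([c['fx']*q[0]/q[2]+c['cx'],c['fy']*q[1]/q[2]+c['cy']])
E
python3 - <<'E'
import cv2
im=cv2.imread('pics/top0.png')
a=im[125:225,175:345]; cv2.imwrite('pics/t1.png',cv2.resize(a,None,fx=4.7,fy=4.7,interpolation=cv2.INTER_CUBIC))
a=im[225:275,210:335]; cv2.imwrite('pics/t2.png',cv2.resize(a,None,fx=6,fy=6,interpolation=cv2.INTER_CUBIC))
E
```

```text
(no output)
```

View pics/t1.png

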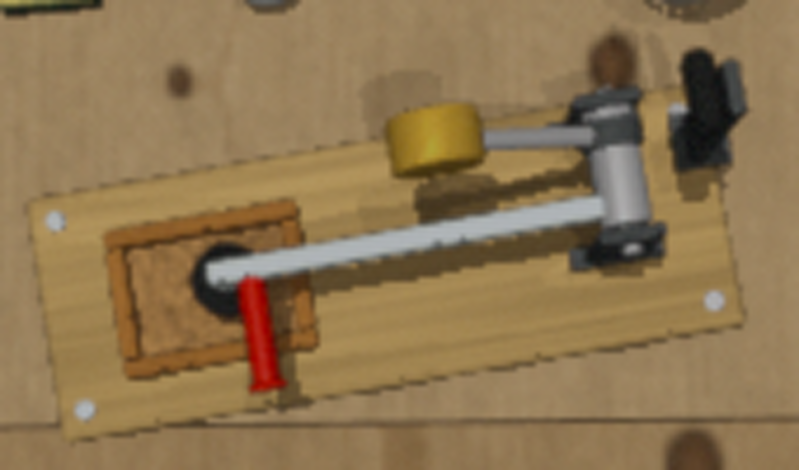

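View pics/t2.png

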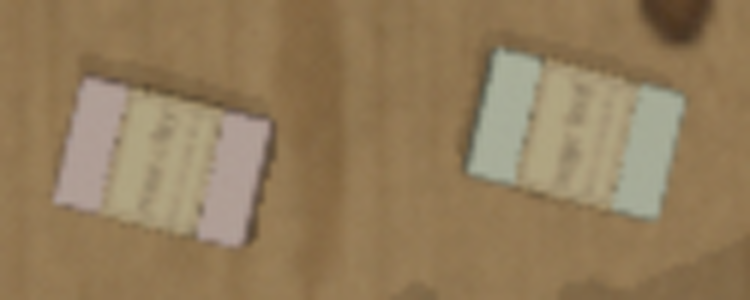

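```bash
python3 - <<'E'
from h import *
def cv(u,v,s,ox,oy): return ((u+.5)/s-.5+ox,(v+.5)/s-.5+oy)
def show(nm,pts,s,o,z):
    P=np.array([px2w('top',cv(*p,s,*o),z) for p in pts]); print(nm,P[:,:2].round(4).tolist(),'mean',P.mean(0).round(4)); return P
show('plate TL BL BR',[(28,203),(68,440),(745,322)],4.7,(175,125),.012)
P=show('rim',[(105,235),(296,200),(318,345),(128,378)],4.7,(175,125),.024)
def ax(P):
    e=np.array([P[0]-P[1],P[3]-P[2]]); d=e.mean(0); print('len',np.linalg.norm(e,axis=1),np.linalg.norm(P[0]-P[3]),np.linalg.norm(P[1]-P[2]),'ydir deg',np.degrees(np.arctan2(d[1],d[0])))
ax(P)
P=show('green',[(493,47),(686,95),(659,220),(465,175)],6,(210,225),.027);ax(P)
P=show('pink',[(85,77),(272,120),(246,248),(53,205)],6,(210,225),.027);ax(P)
P=show('handle root/end',[(250,280),(268,388)],4.7,(175,125),.082)
P=show('arm line',[(215,272),(605,208)],4.7,(175,125),.08)
E
```

```text
plate TL BL BR [[0.6377, 0.1196], [0.5135, 0.0978], [0.5702, -0.2529]] mean [ 0.5738 -0.0118  0.012 ]
rim [[0.6186, 0.0769], [0.6354, -0.022], [0.5602, -0.0328], [0.5445, 0.0648]] mean [0.5897 0.0217 0.024 ]
len [0.10034019 0.09886332] 0.07506269320082294 0.07595058477859433 ydir deg 99.38944390539544
green [[0.4767, -0.1498], [0.4571, -0.2252], [0.4086, -0.2133], [0.4268, -0.1378]] mean [ 0.4423 -0.1815  0.027 ]
len [0.07792971 0.07767133] 0.051324912070284064 0.04989212321958501 ydir deg 75.97002888478967
pink [[0.4666, 0.0119], [0.449, -0.0621], [0.3992, -0.0513], [0.4166, 0.0247]] mean [ 0.4328 -0.0192  0.027 ]
len [0.07602948 0.07796145] 0.05160574624594273 0.0508899776250539 ydir deg 76.86299117745806
handle root/end [[0.5877, -0.0034], [0.5355, -0.0118]] mean [ 0.5616 -0.0076  0.082 ]
arm line [[0.5921, 0.0137], [0.6206, -0.1753]] mean [ 0.6063 -0.0808  0.08  ]
```

```bash
cat >> h.py <<'E'
yaw=np.radians(99.3)
ys=np.array([np.cos(yaw),np.sin(yaw),0]); xs=np.array([np.sin(yaw),-np.cos(yaw),0]); zz=np.array([0,0,1.])
O=np.array([.6041,-.0669,0])
def S(x,y,z): return O+x*xs+y*ys+z*zz
def delta(target,R=None):
    s=manip.get_state(); Rm=np.array(s['eef_rot']); d=Rm.T@(target-s['ee_pos'])*100
    print('clock',s['clock'],'ee',s['ee_pos'].round(4),'slide cm',d.round(2),'F',s['contact_force'].round(2),'open',round(s['opening'],3))
    if R is not None:
        from scipy.spatial.transform import Rotation as Q
        print('turn deg',np.degrees(Q.from_matrix(Rm.T@R).as_rotvec()).round(2))
Rh=np.column_stack([-ys,-zz,xs])
E
python3 - <<'E'
from h import *
h=S(-.039,.065,.075); print(h); delta(h+[0,0,.054+.12],Rh)
for n in ['top','scene']: print(w2px(n,h))
E
```

```text
[ 0.55510838 -0.00905693  0.075     ]
clock 0.1 ee [ 0.2295 -0.4993  0.3029] slide cm [-30.93   5.45  50.06] F [-0.3  -0.38  0.91] open 1.002
turn deg [ 0.02 15.39 -0.12]
[230.61979992 198.7128537 ]
[233.53588293 202.86441   ]
```

Request:
{"op": "move_arm", "data": {"turn": [[0,3,0],[0,3,0],[0,3,0],[0,3,0],[0,3.4,0]], "slide": [[0,0,0],[0,0,0],[0,0,0],[0,0,0],[0,0,0]], "fingers": [1,1,1,1,1]}}

```text
clock: 0.52
ee_pos: [0.2296, -0.4994, 0.3032]
eef_rot: [[0.159, -0.001, 0.987], [-0.987, 0.001, 0.159], [-0.001, -1.0, -0.0]]
contact_force: [-0.2, 0.7, -0.8]
opening: 1.006
```

```bash
python3 - <<'E'
from h import *
h=S(-.039,.065,.075); delta(h+[0,0,.054+.12],Rh)
E
```

```text
clock 0.5167 ee [ 0.2296 -0.4994  0.3032] slide cm [-43.24   5.47  39.93] F [-0.19  0.73 -0.79] open 1.006
turn deg [ 0.02 -0.17 -0.08]
```

Request:
{"op": "move_arm", "data": {"turn": [[0,0,0],[0,0,0],[0,0,0],[0,0,0],[0,0,0]], "slide": [[-1.5,0,1.4],[-2.9,0,2.6],[-2.9,0,2.6],[-2.9,0,2.6],[-2.9,0,2.6]], "fingers": [1,1,1,1,1]}}

```text
clock: 0.93
ee_pos: [0.3254, -0.3496, 0.3034]
eef_rot: [[0.161, -0.001, 0.987], [-0.987, 0.001, 0.161], [-0.001, -1.0, -0.0]]
contact_force: [0.9, -0.5, 0.6]
opening: 1.0
```

Request:
{"op": "move_arm", "data": {"turn": [[0,0,0],[0,0,0],[0,0,0],[0,0,0],[0,0,0]], "slide": [[-2.9,0,2.6],[-2.9,0,2.6],[-2.9,0,2.6],[-2.9,0,2.6],[-2.9,0,2.6]], "fingers": [1,1,1,1,1]}}

```text
clock: 1.35
ee_pos: [0.4302, -0.1855, 0.3036]
eef_rot: [[0.161, -0.001, 0.987], [-0.987, -0.0, 0.161], [-0.0, -1.0, -0.001]]
contact_force: [1.0, -0.2, -0.7]
opening: 0.999
```

Request:
{"op": "move_arm", "data": {"turn": [[0,0,0],[0,0,0],[0,0,0],[0,0,0],[0,0,0]], "slide": [[-2.9,0,2.6],[-2.9,1,2.6],[-2.9,1.3,2.6],[-2.3,1.2,2.2],[0,1,0]], "fingers": [1,1,1,1,1]}}

```text
clock: 1.77
ee_pos: [0.5133, -0.0537, 0.2579]
eef_rot: [[0.174, 0.002, 0.985], [-0.985, 0.007, 0.174], [-0.006, -1.0, 0.003]]
contact_force: [1.2, 1.1, 0.5]
opening: 0.999
```

```bash
python3 - <<'E'
from h import *
h=S(-.039,.065,.075); delta(h+[0,0,.054+.12],Rh)
c=manip.get_calibration('wrist'); im=manip.grab_frame('wrist'); cv2.imwrite('pics/w1.png',im); print(c['xyz'],c['rotation'])
for p in [h,S(0,.065,.075),S(-.060,.065,.075),S(0,.09,.012)]: print(w2px('wrist',p,c))
E
```

```text
clock 1.7667 ee [ 0.5133 -0.0537  0.2579] slide cm [-3.67  0.92  4.89] F [1.18 1.14 0.51] open 0.999
turn deg [-0.17  0.7  -0.36]
[ 0.59160145 -0.04136498  0.32931753] [[ 0.17321001 -0.93652626 -0.30482267]
 [-0.98487223 -0.16627408 -0.04878142]
 [-0.00499903  0.30866081 -0.95115904]]
[214.05742901 135.12161756]
[212.51747526  88.58291953]
[214.82708889 158.38138699]
[197.8405887   90.43891636]
```

View pics/w1.png

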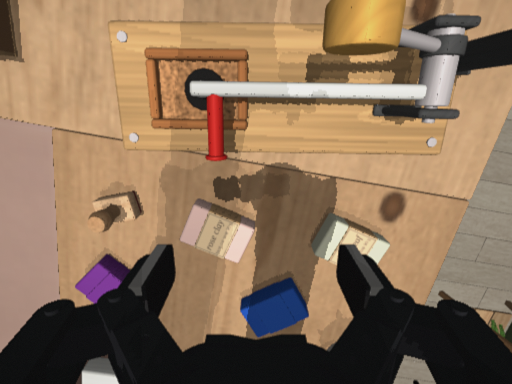

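Request:
{"op": "move_arm", "data": {"turn": [[0,0.7,0],[0,0,0],[0,0,0],[0,0,0],[0,0,0]], "slide": [[-1.8,0.5,2.4],[-1.9,0.4,2.5],[0,0,0],[0,0,0],[0,0,0]], "fingers": [0.6,0.6,0.6,0.6,0.6]}}

```text
clock: 2.23
ee_pos: [0.5529, -0.0202, 0.2496]
eef_rot: [[0.148, -0.001, 0.989], [-0.989, -0.001, 0.148], [0.001, -1.0, -0.002]]
contact_force: [-0.3, 0.6, -0.1]
opening: 0.602
```

```bash
python3 - <<'E'
from h import *
h=S(-.039,.065,.075); delta(h+[0,0,.054],Rh)
for a in np.arange(.1,1,.1): print(round(a,1),w2px('top',S(.034,-.12+.108*np.cos(a),.075+.108*np.sin(a))).round(1),w2px('wrist',S(.034,-.12+.108*np.cos(a),.075+.108*np.sin(a))).round(1))
c=manip.get_calibration('wrist'); im=manip.grab_frame('wrist'); cv2.imwrite('pics/w2.png',im)
for p in [h,S(0,.065,.075),S(-.060,.065,.075),S(0,.09,.012)]: print(w2px('wrist',p,c))
E
```

```text
clock 2.2333 ee [ 0.5529 -0.0202  0.2496] slide cm [-1.08 12.06  0.4 ] F [-0.26  0.64 -0.14] open 0.602
turn deg [ 0.1  -0.8   0.07]
0.1 [258.5 160.8] [336.7 100.1]
0.2 [259.2 159.9] [342.7 100.2]
0.3 [260.3 158.9] [350.7 100.2]
0.4 [261.9 157.8] [360.8 100.3]
0.5 [264.  156.6] [373.3 100.3]
0.6 [266.6 155.4] [388.3 100.3]
0.7 [269.7 154.1] [405.7 100.2]
0.8 [273.2 152.8] [425.8 100.1]
0.9 [277.1 151.4] [448.2 100. ]
[242.15150324 185.49788585]
[240.83963484 142.53200428]
[242.80756613 206.98504119]
[220.40858457 134.10671197]
```

View pics/w2.png

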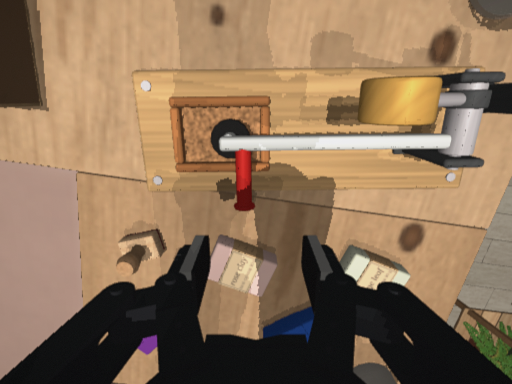

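Request:
{"op": "move_arm", "data": {"turn": [[0,-0.8,0],[0,0,0],[0,0,0],[0,0,0],[0,0,0]], "slide": [[-0.5,1.5,0.2],[-0.5,2.5,0.2],[0,2,0],[0,0,0],[0,0,0]], "fingers": [0.5,0.5,0.5,0.5,0.5]}}

```text
clock: 2.7
ee_pos: [0.5548, -0.0098, 0.1894]
eef_rot: [[0.161, -0.003, 0.987], [-0.987, -0.001, 0.161], [0.001, -1.0, -0.003]]
contact_force: [0.3, 0.2, 0.5]
opening: 0.499
```

```bash
python3 - <<'E'
from h import *
h=S(-.039,.065,.075); delta(h+[0,0,.054],Rh)
c=manip.get_calibration('wrist'); im=manip.grab_frame('wrist'); cv2.imwrite('pics/w3.png',im)
for p in [h,S(0,.065,.075),S(-.060,.065,.075),S(0,.09,.012)]: print(w2px('wrist',p,c))
E
```

```text
clock 2.7 ee [ 0.5548 -0.0098  0.1894] slide cm [-0.08  6.04  0.06] F [0.29 0.22 0.54] open 0.499
turn deg [ 0.17 -0.05  0.04]
[252.71620071 214.68813486]
[252.46740729 160.82851683]
[252.83799505 241.05457346]
[224.63155414 145.62563322]
```

View pics/w3.png

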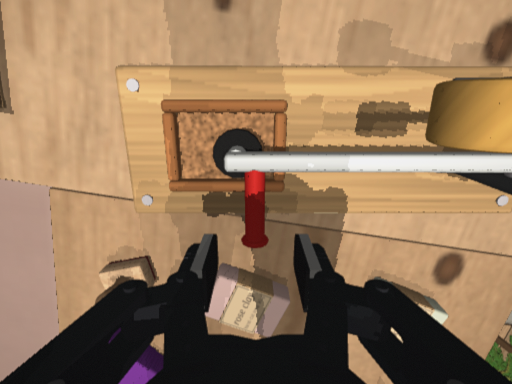

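Request:
{"op": "move_arm", "data": {"turn": [[0,0,0],[0,0,0],[0,0,0],[0,0,0],[0,0,0]], "slide": [[0,1.5,0],[0,2,0],[0,2,0],[0,0.4,0],[0,0,0]], "fingers": [0.5,0.5,0.5,0.5,0.5]}}

```text
clock: 3.17
ee_pos: [0.5557, -0.0087, 0.131]
eef_rot: [[0.162, -0.001, 0.987], [-0.987, -0.0, 0.162], [0.0, -1.0, -0.001]]
contact_force: [-0.1, -0.7, 0.2]
opening: 0.503
```

Request:
{"op": "move_arm", "data": {"turn": [[0,0,0],[0,0,0],[0,0,0],[0,0,0],[0,0,0]], "slide": [[0,0,0],[0,0,0],[0,0,0],[0,0,0],[0,0,0]], "fingers": [0.05,0.05,0.05,0.05,0.05], "force": 25}}

```text
clock: 3.58
ee_pos: [0.5574, -0.0086, 0.1328]
eef_rot: [[0.163, 0.004, 0.987], [-0.987, -0.001, 0.163], [0.002, -1.0, 0.004]]
contact_force: [-1.2, -1.6, 5.1]
opening: 0.157
```

```bash
python3 - <<'E'
from h import *
h=S(-.039,.065,.075); delta(h+[0,0,.054],Rh)
c=manip.get_calibration('wrist'); im=manip.grab_frame('wrist'); cv2.imwrite('pics/w4.png',im)
E
```

```text
clock 3.5833 ee [ 0.5574 -0.0086  0.1328] slide cm [ 0.01  0.38 -0.23] F [-1.21 -1.57  5.06] open 0.157
turn deg [-0.21  0.05  0.09]
```

View pics/w4.png

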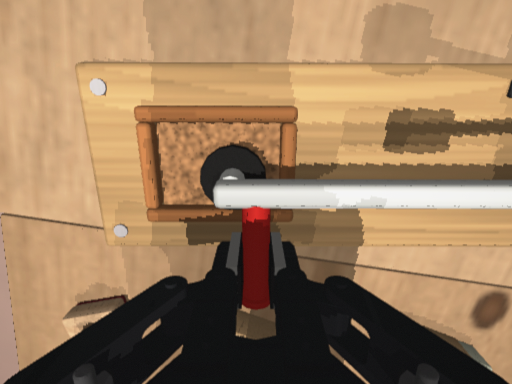

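Request:
{"op": "move_arm", "data": {"turn": [[0,0,0],[0,0,0],[0,0,0],[0,0,0],[0,0,0]], "slide": [[0.01,-0.74,0],[0.04,-0.74,0],[0.07,-0.74,0],[0.1,-0.73,0],[0.13,-0.73,0]], "fingers": [0.05,0.05,0.05,0.05,0.05]}}

```text
clock: 4.05
ee_pos: [0.5577, -0.0118, 0.1685]
eef_rot: [[0.163, 0.003, 0.987], [-0.987, 0.0, 0.163], [0.0, -1.0, 0.003]]
contact_force: [5.1, -2.0, -3.8]
opening: 0.151
```

```bash
cat >> h.py <<'E'
def arm(offz=.003):
    s=manip.get_state(); p=np.array(s['ee_pos'])-np.array(s['eef_rot'])[:,1]*0-O
    y=p@ys+.12; z=p[2]-.054-offz-.075; f=np.array(s['contact_force'])
    th=np.arctan2(z,y); t=-np.sin(th)*ys+np.cos(th)*zz; r=np.cos(th)*ys+np.sin(th)*zz
    print('t',s['clock'],'th',th.round(3),'r',np.hypot(y,z).round(4),'Ft',(f@t).round(2),'Fr',(f@r).round(2),'Fx',(f@xs).round(2),'op',round(s['opening'],3))
    # next 5 rows
    for st in (.04,.02,.01):
        a=th+st*np.arange(6); print(st,np.round(-18.5*np.diff(np.cos(a)),2),np.round(-18.5*np.diff(np.sin(a)),2))
E
python3 -c "
from h import *
arm(); delta(O)"
```

```text
t 4.05 th 0.198 r 0.1855 Ft -3.13 Fr -3.45 Fx 4.73 op 0.151
0.04 [0.16 0.19 0.22 0.25 0.27] [-0.72 -0.72 -0.71 -0.7  -0.69]
0.02 [0.08 0.08 0.09 0.1  0.11] [-0.36 -0.36 -0.36 -0.36 -0.35]
0.01 [0.04 0.04 0.04 0.04 0.04] [-0.18 -0.18 -0.18 -0.18 -0.18]
clock 4.05 ee [ 0.5577 -0.0118  0.1685] slide cm [ 6.18 16.86  3.62] F [ 5.12 -1.97 -3.75] open 0.151
```

Request:
{"op": "move_arm", "data": {"turn": [[0,0,0],[0,0,0],[0,0,0],[0,0,0],[0,0,0]], "slide": [[0.16,-0.72,0.05],[0.19,-0.72,0.05],[0.22,-0.71,0],[0.25,-0.7,0],[0.27,-0.69,0]], "fingers": [0.05,0.05,0.05,0.05,0.05]}}

```text
clock: 4.47
ee_pos: [0.5595, -0.0216, 0.2038]
eef_rot: [[0.164, 0.001, 0.987], [-0.987, 0.001, 0.164], [-0.001, -1.0, 0.001]]
contact_force: [4.4, -0.4, -4.4]
opening: 0.155
```

```bash
python3 -c "
from h import *
arm(); delta(O)"
```

```text
t 4.4667 th 0.396 r 0.1863 Ft -3.65 Fr -2.75 Fx 4.32 op 0.155
0.04 [0.3  0.33 0.35 0.38 0.4 ] [-0.68 -0.66 -0.65 -0.64 -0.62]
0.02 [0.15 0.15 0.16 0.17 0.17] [-0.34 -0.34 -0.33 -0.33 -0.33]
0.01 [0.07 0.07 0.08 0.08 0.08] [-0.17 -0.17 -0.17 -0.17 -0.17]
clock 4.4667 ee [ 0.5595 -0.0216  0.2038] slide cm [ 5.21 20.38  3.65] F [ 4.45 -0.42 -4.43] open 0.155
```

Request:
{"op": "move_arm", "data": {"turn": [[0,0,0],[0,0,0],[0,0,0],[0,0,0],[0,0,0]], "slide": [[0.32,-0.67,0.05],[0.35,-0.66,0.05],[0.36,-0.65,0.05],[0.39,-0.64,0],[0.4,-0.62,0]], "fingers": [0.05,0.05,0.05,0.05,0.05]}}

```text
clock: 4.88
ee_pos: [0.5624, -0.0375, 0.236]
eef_rot: [[0.165, -0.004, 0.986], [-0.986, 0.003, 0.165], [-0.004, -1.0, -0.003]]
contact_force: [-1.9, 5.3, -0.2]
opening: 0.148
```

```bash
python3 -c "
from h import *
arm(); delta(O)"
```

```text
t 4.8833 th 0.589 r 0.1873 Ft -3.26 Fr 4.52 Fx -0.99 op 0.148
0.04 [0.42 0.45 0.47 0.49 0.51] [-0.61 -0.59 -0.57 -0.55 -0.53]
0.02 [0.21 0.21 0.22 0.23 0.23] [-0.31 -0.3  -0.3  -0.29 -0.29]
0.01 [0.1  0.11 0.11 0.11 0.11] [-0.15 -0.15 -0.15 -0.15 -0.15]
clock 4.8833 ee [ 0.5624 -0.0375  0.236 ] slide cm [ 3.68 23.57  3.69] F [-1.87  5.34 -0.2 ] open 0.148
```

Request:
{"op": "move_arm", "data": {"turn": [[0,0,0],[0,0,0],[0,0,0],[0,0,0],[0,0,0]], "slide": [[0.35,-0.64,0],[0.41,-0.6,0],[0.44,-0.58,0],[0.46,-0.56,0],[0.48,-0.54,0]], "fingers": [0.05,0.05,0.05,0.05,0.05]}}

```text
clock: 5.3
ee_pos: [0.566, -0.0592, 0.2655]
eef_rot: [[0.165, -0.003, 0.986], [-0.986, 0.003, 0.165], [-0.003, -1.0, -0.003]]
contact_force: [-2.4, 5.9, 3.9]
opening: 0.151
```

```bash
python3 -c "
from h import *
arm(); delta(O)"
```

```text
t 5.3 th 0.784 r 0.189 Ft -1.64 Fr 7.12 Fx -1.47 op 0.151
0.04 [0.53 0.55 0.57 0.59 0.61] [-0.51 -0.49 -0.47 -0.45 -0.42]
0.02 [0.26 0.27 0.27 0.28 0.28] [-0.26 -0.25 -0.25 -0.24 -0.24]
0.01 [0.13 0.13 0.13 0.14 0.14] [-0.13 -0.13 -0.13 -0.13 -0.12]
clock 5.3 ee [ 0.566  -0.0592  0.2655] slide cm [ 1.47 26.53  3.71] F [-2.45  5.88  3.87] open 0.151
```

Request:
{"op": "move_arm", "data": {"turn": [[0,0,0],[0,0,0],[0,0,0],[0,0,0],[0,0,0]], "slide": [[0.26,-0.52,0],[0.3,-0.5,0],[0.41,-0.38,0],[0.41,-0.37,0],[0.42,-0.36,0]], "fingers": [0.05,0.05,0.05,0.05,0.05]}}

```text
clock: 5.72
ee_pos: [0.5693, -0.0799, 0.2858]
eef_rot: [[0.162, -0.003, 0.987], [-0.987, -0.001, 0.162], [0.001, -1.0, -0.003]]
contact_force: [-2.5, 0.4, -0.2]
opening: 0.148
```

```bash
python3 -c "
from h import *
arm(.007); delta(O)"
```

```text
t 5.7167 th 0.925 r 0.1875 Ft -0.74 Fr 0.34 Fx -2.39 op 0.148
0.04 [0.6  0.62 0.63 0.65 0.66] [-0.43 -0.41 -0.38 -0.36 -0.33]
0.02 [0.3  0.3  0.31 0.31 0.31] [-0.22 -0.21 -0.21 -0.2  -0.2 ]
0.01 [0.15 0.15 0.15 0.15 0.15] [-0.11 -0.11 -0.11 -0.11 -0.1 ]
clock 5.7167 ee [ 0.5693 -0.0799  0.2858] slide cm [-0.74 28.57  3.72] F [-2.49  0.39 -0.17] open 0.148
```

Request:
{"op": "move_arm", "data": {"turn": [[0,0,0],[0,0,0],[0,0,0],[0,0,0],[0,0,0]], "slide": [[0.3,-0.22,0],[0.3,-0.22,0],[0.3,-0.21,0],[0.31,-0.21,0],[0,0,0]], "fingers": [0.05,0.05,0.05,0.05,0.05]}}

```text
clock: 6.13
ee_pos: [0.5713, -0.0917, 0.2947]
eef_rot: [[0.162, -0.002, 0.987], [-0.987, -0.001, 0.162], [0.0, -1.0, -0.003]]
contact_force: [-5.3, 0.3, -0.6]
opening: 0.149
```

```bash
python3 -c "
from h import *
arm(.007); delta(O)"
```

```text
t 6.1333 th 1.005 r 0.188 Ft -1.24 Fr 0.1 Fx -5.15 op 0.149
0.04 [0.63 0.65 0.66 0.67 0.69] [-0.38 -0.36 -0.33 -0.31 -0.28]
0.02 [0.31 0.32 0.32 0.33 0.33] [-0.2  -0.19 -0.18 -0.18 -0.17]
0.01 [0.16 0.16 0.16 0.16 0.16] [-0.1  -0.1  -0.1  -0.09 -0.09]
clock 6.1333 ee [ 0.5713 -0.0917  0.2947] slide cm [-1.92 29.46  3.71] F [-5.26  0.26 -0.58] open 0.149
```

Request:
{"op": "move_arm", "data": {"turn": [[0,0,0],[0,0,0],[0,0,0],[0,0,0],[0,0,0]], "slide": [[0.31,-0.2,-0.1],[0.32,-0.19,0],[0.32,-0.18,0],[0,0,0],[0,0,0]], "fingers": [0.05,0.05,0.05,0.05,0.05]}}

```text
clock: 6.55
ee_pos: [0.5726, -0.1007, 0.3008]
eef_rot: [[0.162, 0.0, 0.987], [-0.987, -0.001, 0.162], [0.001, -1.0, -0.0]]
contact_force: [-4.6, -0.1, 0.7]
opening: 0.15
```

```bash
python3 -c "
from h import *
arm(.007); delta(O)"
```

```text
t 6.55 th 1.063 r 0.1886 Ft -0.25 Fr 0.99 Fx -4.59 op 0.15
0.04 [0.65 0.67 0.68 0.69 0.7 ] [-0.35 -0.32 -0.29 -0.27 -0.24]
0.02 [0.33 0.33 0.33 0.34 0.34] [-0.18 -0.17 -0.16 -0.16 -0.15]
0.01 [0.16 0.16 0.16 0.16 0.17] [-0.09 -0.09 -0.09 -0.08 -0.08]
clock 6.55 ee [ 0.5726 -0.1007  0.3008] slide cm [-2.85 30.08  3.66] F [-4.64 -0.05  0.74] open 0.15
```

Request:
{"op": "move_arm", "data": {"turn": [[0,0,0],[0,0,0],[0,0,0],[0,0,0],[0,0,0]], "slide": [[0.33,-0.18,-0.1],[0.33,-0.17,-0.1],[0,0,0],[0,0,0],[0,0,0]], "fingers": [0.05,0.05,0.05,0.05,0.05]}}

```text
clock: 6.97
ee_pos: [0.5731, -0.1069, 0.3044]
eef_rot: [[0.163, 0.004, 0.987], [-0.987, -0.0, 0.163], [0.001, -1.0, 0.004]]
contact_force: [1.8, 0.1, -1.6]
opening: 0.152
```

```bash
python3 -c "
from h import *
arm(.007); delta(O)"
```

```text
t 6.9667 th 1.101 r 0.1889 Ft -0.57 Fr -1.55 Fx 1.78 op 0.152
0.04 [0.67 0.68 0.69 0.7  0.71] [-0.32 -0.29 -0.27 -0.24 -0.21]
0.02 [0.33 0.33 0.34 0.34 0.34] [-0.16 -0.16 -0.15 -0.14 -0.14]
0.01 [0.17 0.17 0.17 0.17 0.17] [-0.08 -0.08 -0.08 -0.08 -0.08]
clock 6.9667 ee [ 0.5731 -0.1069  0.3044] slide cm [-3.47 30.45  3.6 ] F [ 1.79  0.09 -1.64] open 0.152
```

Request:
{"op": "move_arm", "data": {"turn": [[0,0,0],[0,0,0],[0,0,0],[0,0,0],[0,0,0]], "slide": [[0.17,-0.08,-0.1],[0.17,-0.08,-0.1],[0,0,0],[0,0,0],[0,0,0]], "fingers": [0.05,0.05,0.05,0.05,0.05]}}

```text
clock: 7.38
ee_pos: [0.5732, -0.1104, 0.3063]
eef_rot: [[0.164, 0.008, 0.986], [-0.987, 0.0, 0.164], [0.001, -1.0, 0.008]]
contact_force: [6.2, -0.3, -2.6]
opening: 0.148
```

```bash
python3 -c "
from h import *
arm(.007); delta(O)
for n in ('scene','top'): cv2.imwrite(f'pics/{n}2.png',manip.grab_frame(n))"
```

```text
t 7.3833 th 1.122 r 0.1891 Ft 0.01 Fr -2.94 Fx 6.1 op 0.148
0.04 [0.67 0.68 0.7  0.7  0.71] [-0.31 -0.28 -0.25 -0.23 -0.2 ]
0.02 [0.33 0.34 0.34 0.34 0.35] [-0.16 -0.15 -0.14 -0.14 -0.13]
0.01 [0.17 0.17 0.17 0.17 0.17] [-0.08 -0.08 -0.08 -0.07 -0.07]
clock 7.3833 ee [ 0.5732 -0.1104  0.3063] slide cm [-3.82 30.66  3.51] F [ 6.22 -0.29 -2.64] open 0.148
```

View pics/scene2.png

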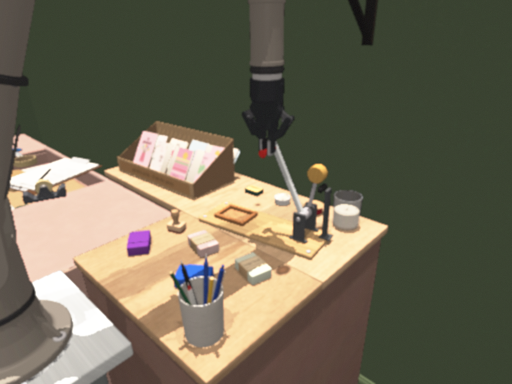

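View pics/top2.png

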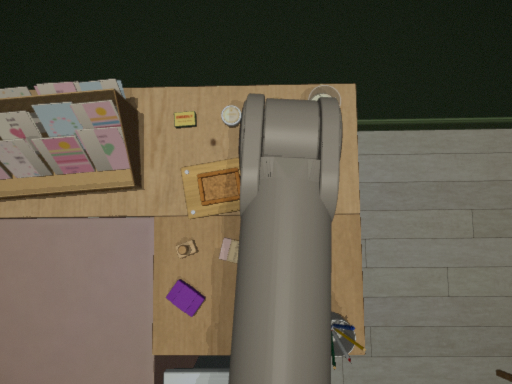

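Request:
{"op": "move_arm", "data": {"turn": [[0,0,0],[0,0,0],[0,0,0],[0,0,0],[0,0,0]], "slide": [[0.17,-0.07,0.1],[0.17,-0.07,0.1],[0.17,-0.07,0],[0,0,0],[0,0,0]], "fingers": [0.05,0.05,0.05,0.05,0.05]}}

```text
clock: 7.9
ee_pos: [0.5742, -0.1148, 0.3085]
eef_rot: [[0.164, 0.004, 0.987], [-0.987, 0.001, 0.164], [0.0, -1.0, 0.004]]
contact_force: [4.6, 2.7, 0.9]
opening: 0.146
```

```bash
python3 -c "
from h import *
arm(.007); delta(O)"
```

```text
t 7.9 th 1.148 r 0.1891 Ft -1.38 Fr 1.62 Fx 4.96 op 0.146
0.04 [0.68 0.69 0.7  0.71 0.72] [-0.29 -0.26 -0.23 -0.21 -0.18]
0.02 [0.34 0.34 0.34 0.35 0.35] [-0.15 -0.14 -0.13 -0.13 -0.12]
0.01 [0.17 0.17 0.17 0.17 0.17] [-0.08 -0.07 -0.07 -0.07 -0.07]
clock 7.9 ee [ 0.5742 -0.1148  0.3085] slide cm [-4.24 30.86  3.61] F [4.59 2.7  0.91] open 0.146
```

Request:
{"op": "move_arm", "data": {"turn": [[0,0,0],[0,0,0],[0,0,0],[0,0,0],[0,0,0]], "slide": [[0.17,-0.07,0],[0.17,-0.07,0],[0.17,-0.06,0],[0,0,0],[0,0,0]], "fingers": [0.05,0.05,0.05,0.05,0.05]}}

```text
clock: 8.32
ee_pos: [0.575, -0.1194, 0.3107]
eef_rot: [[0.164, 0.004, 0.986], [-0.986, 0.001, 0.164], [-0.0, -1.0, 0.004]]
contact_force: [3.8, 3.3, 2.6]
opening: 0.15
```

```bash
python3 -c "
from h import *
arm(.007); delta(O)"
```

```text
t 8.3167 th 1.175 r 0.1893 Ft -1.38 Fr 3.43 Fx 4.3 op 0.15
0.04 [0.69 0.7  0.71 0.72 0.72] [-0.27 -0.24 -0.22 -0.19 -0.16]
0.02 [0.34 0.35 0.35 0.35 0.35] [-0.14 -0.13 -0.13 -0.12 -0.11]
0.01 [0.17 0.17 0.17 0.17 0.17] [-0.07 -0.07 -0.07 -0.07 -0.06]
clock 8.3167 ee [ 0.575  -0.1194  0.3107] slide cm [-4.69 31.08  3.62] F [3.83 3.26 2.64] open 0.15
```

Request:
{"op": "move_arm", "data": {"turn": [[0,0,0],[0,0,0],[0,0,0],[0,0,0],[0,0,0]], "slide": [[0,0,0],[0,0,0],[0,0,0],[0,0,0],[0,0,0]], "fingers": [0.24,0.24,0.24,0.24,0.24]}}

```text
clock: 8.73
ee_pos: [0.5732, -0.1212, 0.3089]
eef_rot: [[0.162, -0.002, 0.987], [-0.987, -0.001, 0.162], [0.001, -1.0, -0.002]]
contact_force: [0.8, 0.2, -0.2]
opening: 0.241
```

```bash
python3 -c "
from h import *
arm(.007); delta(O)
cv2.imwrite('pics/w5.png',manip.grab_frame('wrist'))"
```

```text
t 8.7333 th 1.179 r 0.187 Ft -0.14 Fr -0.18 Fx 0.77 op 0.241
0.04 [0.69 0.7  0.71 0.72 0.72] [-0.27 -0.24 -0.21 -0.18 -0.16]
0.02 [0.34 0.35 0.35 0.35 0.35] [-0.14 -0.13 -0.12 -0.12 -0.11]
0.01 [0.17 0.17 0.17 0.17 0.17] [-0.07 -0.07 -0.07 -0.06 -0.06]
clock 8.7333 ee [ 0.5732 -0.1212  0.3089] slide cm [-4.88 30.88  4.  ] F [ 0.75  0.18 -0.22] open 0.241
```

View pics/w5.png

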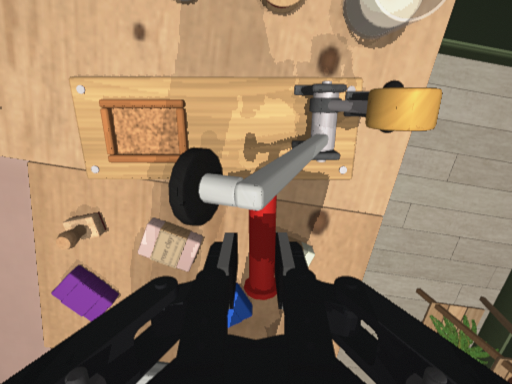

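```bash
python3 -c "
from h import *
im=manip.grab_frame('wrist'); cv2.imwrite('pics/w6.png',cv2.resize(im[190:330,190:340],None,fx=4,fy=4,interpolation=2))
im=manip.grab_frame('scene'); cv2.imwrite('pics/s6.png',cv2.resize(im[120:260,190:370],None,fx=4,fy=4,interpolation=2))
arm(.007)"
```

```text
t 8.8833 th 1.178 r 0.1875 Ft -0.09 Fr -0.65 Fx -0.22 op 0.242
0.04 [0.69 0.7  0.71 0.72 0.72] [-0.27 -0.24 -0.21 -0.19 -0.16]
0.02 [0.34 0.35 0.35 0.35 0.35] [-0.14 -0.13 -0.12 -0.12 -0.11]
0.01 [0.17 0.17 0.17 0.17 0.17] [-0.07 -0.07 -0.07 -0.06 -0.06]
```

View pics/w6.png

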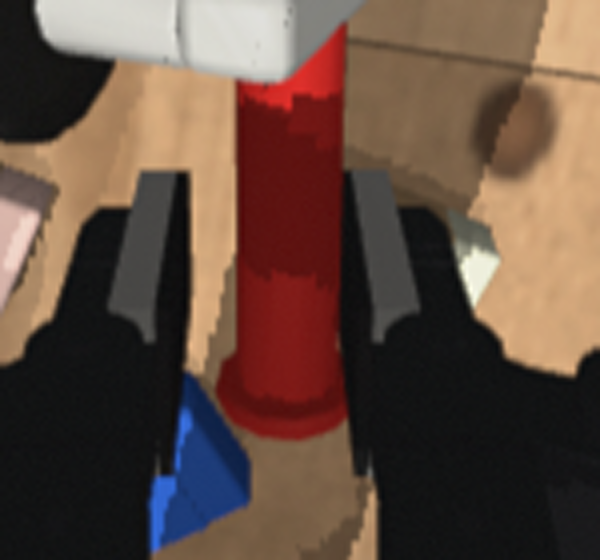

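View pics/s6.png

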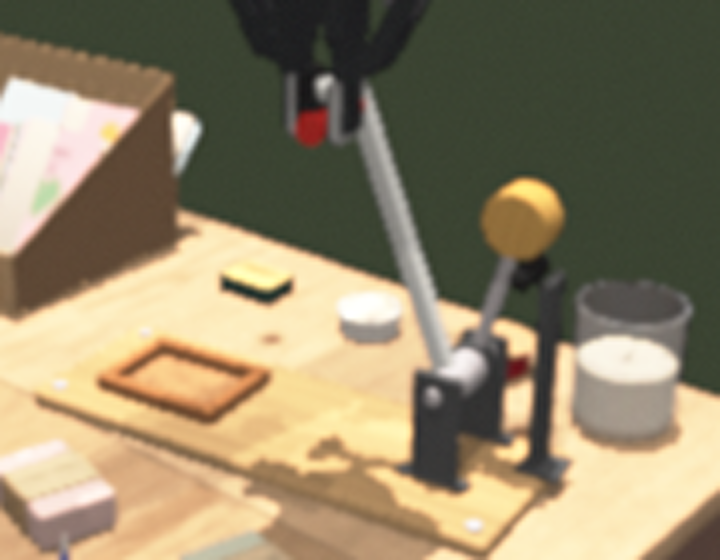

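Request:
{"op": "move_arm", "data": {"turn": [[0,0,0],[0,0,0],[0,0,0],[0,0,0],[0,0,0]], "slide": [[0.17,-0.07,0],[0.17,-0.07,0],[0.17,-0.07,0],[0,0,0],[0,0,0]], "fingers": [0.24,0.24,0.24,0.24,0.24]}}

```text
clock: 9.3
ee_pos: [0.5749, -0.1257, 0.3117]
eef_rot: [[0.163, 0.0, 0.987], [-0.987, -0.0, 0.163], [0.0, -1.0, 0.0]]
contact_force: [-0.3, -0.2, 1.2]
opening: 0.241
```

```bash
python3 -c "
from h import *
im=manip.grab_frame('wrist'); cv2.imwrite('pics/w7.png',cv2.resize(im[190:330,190:340],None,fx=4,fy=4,interpolation=2))
im=manip.grab_frame('scene'); cv2.imwrite('pics/s7.png',cv2.resize(im[120:260,190:370],None,fx=4,fy=4,interpolation=2))
arm(.007)"
```

```text
t 9.4 th 1.207 r 0.188 Ft 0.68 Fr -0.54 Fx 0.93 op 0.241
0.04 [0.7  0.71 0.71 0.72 0.73] [-0.25 -0.22 -0.19 -0.16 -0.14]
0.02 [0.35 0.35 0.35 0.35 0.36] [-0.13 -0.12 -0.11 -0.11 -0.1 ]
0.01 [0.17 0.17 0.17 0.18 0.18] [-0.07 -0.06 -0.06 -0.06 -0.06]
```

View pics/w7.png

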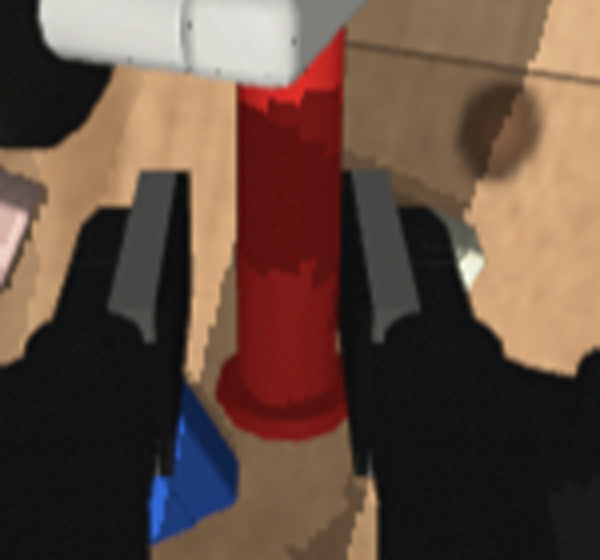

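View pics/s7.png

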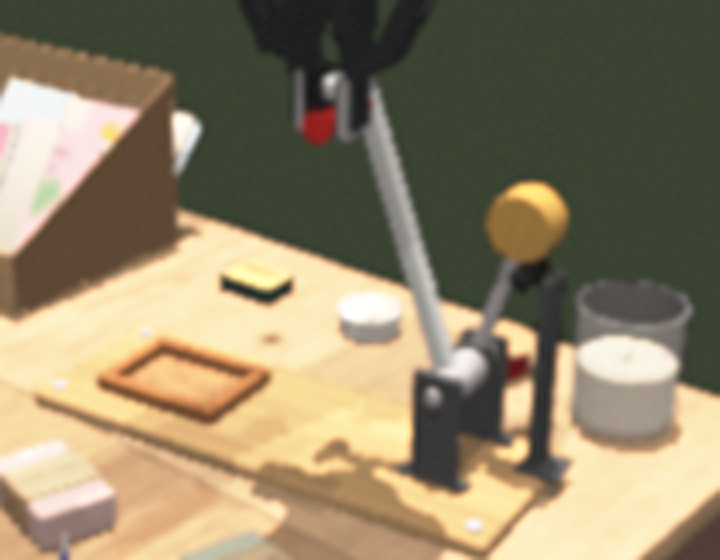

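Peg still leans on the right (hinge-side) finger and follows it; the stop is not met yet.

Request:
{"op": "move_arm", "data": {"turn": [[0,0,0],[0,0,0],[0,0,0],[0,0,0],[0,0,0]], "slide": [[0.17,-0.06,0],[0.17,-0.06,0],[0.17,-0.06,0],[0,0,0],[0,0,0]], "fingers": [0.24,0.24,0.24,0.24,0.24]}}

```text
clock: 9.82
ee_pos: [0.5757, -0.1305, 0.3134]
eef_rot: [[0.163, 0.0, 0.987], [-0.987, 0.0, 0.163], [-0.0, -1.0, 0.0]]
contact_force: [-0.9, -0.3, -0.1]
opening: 0.237
```

```bash
python3 -c "
from h import *
im=manip.grab_frame('wrist'); cv2.imwrite('pics/w8.png',cv2.resize(im[190:330,190:340],None,fx=4,fy=4,interpolation=2))
arm(.007)"
```

```text
t 9.8667 th 1.235 r 0.1879 Ft -1.08 Fr -0.01 Fx 1.24 op 0.239
0.04 [0.7  0.71 0.72 0.73 0.73] [-0.23 -0.2  -0.17 -0.14 -0.12]
0.02 [0.35 0.35 0.35 0.36 0.36] [-0.12 -0.11 -0.1  -0.1  -0.09]
0.01 [0.17 0.18 0.18 0.18 0.18] [-0.06 -0.06 -0.06 -0.05 -0.05]
```

View pics/w8.png

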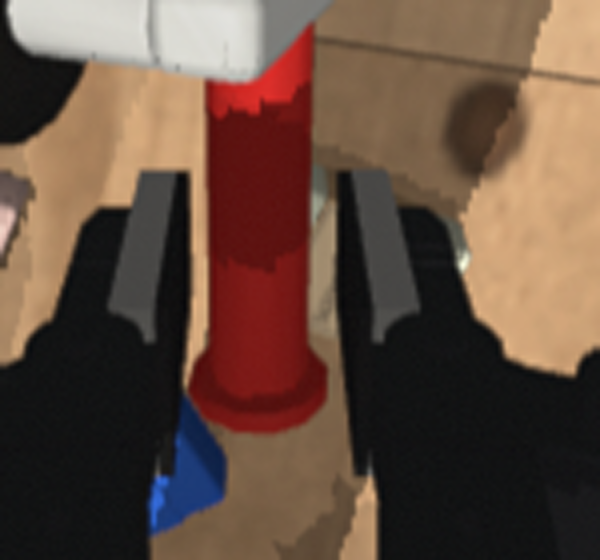

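Request:
{"op": "move_arm", "data": {"turn": [[0,0,0],[0,0,0],[0,0,0],[0,0,0],[0,0,0]], "slide": [[0.17,-0.06,0],[0.17,-0.06,0],[0.17,-0.06,0],[0,0,0],[0,0,0]], "fingers": [0.24,0.24,0.24,0.24,0.24]}}

```text
clock: 10.28
ee_pos: [0.5764, -0.1349, 0.3151]
eef_rot: [[0.164, -0.0, 0.987], [-0.987, 0.001, 0.164], [-0.001, -1.0, -0.0]]
contact_force: [0.2, 1.3, 0.4]
opening: 0.24
```

```bash
python3 -c "
from h import *
im=manip.grab_frame('wrist'); cv2.imwrite('pics/w9.png',cv2.resize(im[190:330,190:340],None,fx=4,fy=4,interpolation=2))
arm(.007)"
```

```text
t 10.3333 th 1.261 r 0.1881 Ft -2.05 Fr 0.84 Fx 0.42 op 0.238
0.04 [0.71 0.72 0.72 0.73 0.73] [-0.21 -0.18 -0.15 -0.13 -0.1 ]
0.02 [0.35 0.36 0.36 0.36 0.36] [-0.11 -0.1  -0.1  -0.09 -0.08]
0.01 [0.18 0.18 0.18 0.18 0.18] [-0.06 -0.05 -0.05 -0.05 -0.05]
```

View pics/w9.png

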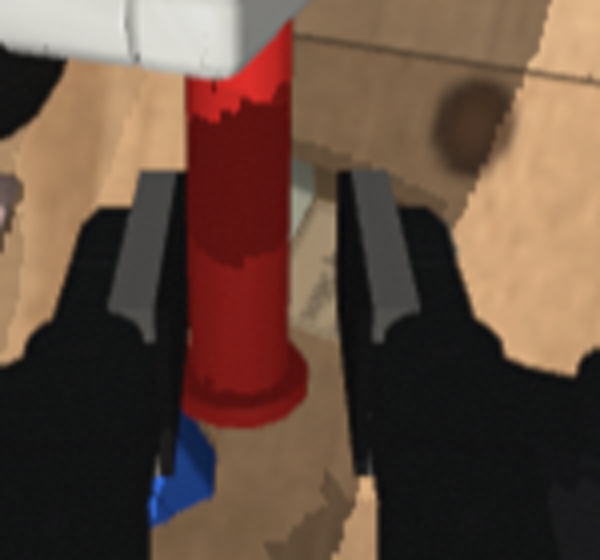

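Request:
{"op": "move_arm", "data": {"turn": [[0,0,0],[0,0,0],[0,0,0],[0,0,0],[0,0,0]], "slide": [[-0.15,0.05,0],[-0.1,0.03,0],[0,0,0],[0,0,0],[0,0,0]], "fingers": [0.24,0.24,0.35,0.5,0.6]}}

```text
clock: 10.75
ee_pos: [0.5761, -0.1335, 0.3144]
eef_rot: [[0.163, 0.0, 0.987], [-0.987, -0.001, 0.163], [0.001, -1.0, 0.0]]
contact_force: [0.5, -0.4, -0.6]
opening: 0.594
```

```bash
python3 -c "
from h import *
im=manip.grab_frame('wrist'); cv2.imwrite('pics/w10.png',im)
arm(.007)"
```

```text
t 10.8 th 1.252 r 0.1879 Ft 1.4 Fr 0.28 Fx -0.83 op 0.599
0.04 [0.71 0.72 0.72 0.73 0.73] [-0.22 -0.19 -0.16 -0.13 -0.1 ]
0.02 [0.35 0.35 0.36 0.36 0.36] [-0.11 -0.11 -0.1  -0.09 -0.08]
0.01 [0.18 0.18 0.18 0.18 0.18] [-0.06 -0.06 -0.05 -0.05 -0.05]
```

View pics/w10.png

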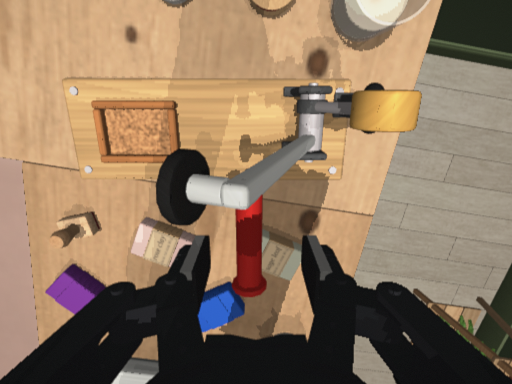

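Request:
{"op": "move_arm", "data": {"turn": [[0,0,0],[0,0,0],[0,0,0],[0,0,0],[0,0,0]], "slide": [[0,0,-1],[0,0,-2],[0,0,-2],[0,0,-2],[0,0,-2]], "fingers": [0.6,0.6,0.6,0.6,0.6]}}

```text
clock: 11.22
ee_pos: [0.4864, -0.148, 0.3144]
eef_rot: [[0.163, 0.0, 0.987], [-0.987, -0.0, 0.163], [0.0, -1.0, 0.0]]
contact_force: [0.1, 0.6, -0.3]
opening: 0.604
```

```bash
python3 -c "
from h import *
c=manip.get_calibration('wrist')
im=manip.grab_frame('wrist'); cv2.imwrite('pics/w11.png',im); np.savez('pics/w11',xyz=c['xyz'],R=c['rotation'])
delta(O)
for P in [(.0,.09,.012),(-.029,.049,.024),(.029,.049,.024),(.029,.131,.024),(-.029,.131,.024)]: print(w2px('wrist',S(*P),c).round(1))
"
```

```text
clock 11.2667 ee [ 0.4826 -0.1494  0.3145] slide cm [-6.23 31.38 13.48] F [-4.83  0.   -1.41] open 0.601
[128.7  54.7]
[162.2  80. ]
[156.9  24.9]
[84.3 24.8]
[93.4 79.9]
```

View pics/w11.png

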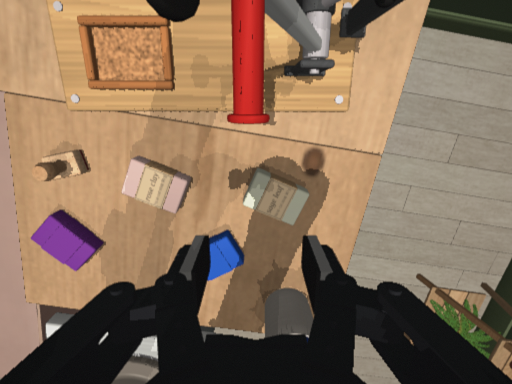

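```bash
python3 - <<'E'
from h import *
print(manip.get_state()['joints'].round(1))
# soap refine from wrist w11
d=np.load('pics/w11.npz'); c=dict(manip.get_calibration('wrist')); c['xyz']=d['xyz'];c['rotation']=d['R']
im=cv2.imread('pics/w11.png'); cv2.imwrite('pics/w11s.png',cv2.resize(im[155:235,230:320],None,fx=7,fy=7,interpolation=2))
cv2.imwrite('pics/w11c.png',cv2.resize(im[0:110,60:190],None,fx=5,fy=5,interpolation=2))
E
```

```text
[ 28.7  13.2 -16.5  91.7   4.   75.9 -69.2]
```

View pics/w11s.png

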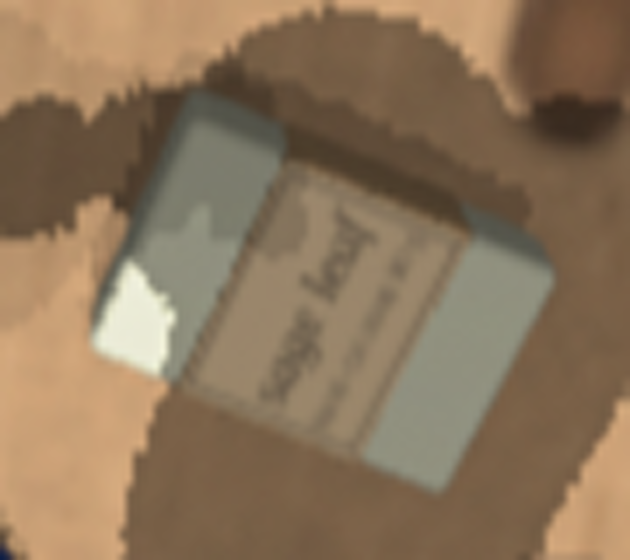

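View pics/w11c.png

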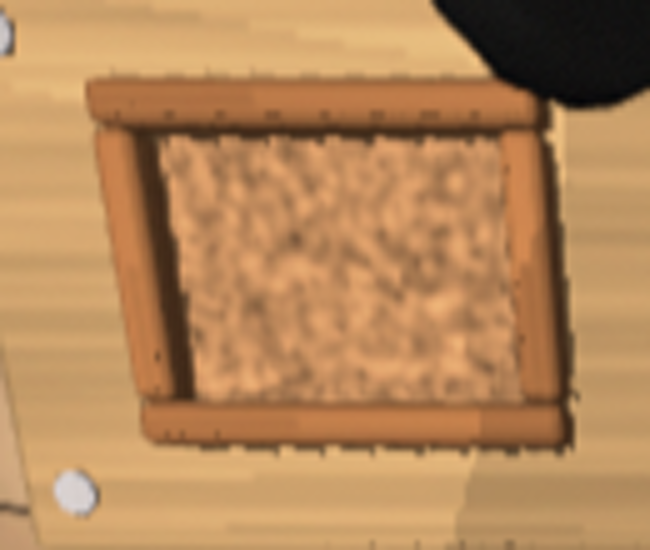

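Request:
{"op": "move_arm", "data": {"turn": [[0,0,0],[0,-6.67,0],[0,-6.67,0],[0,-6.67,0],[0,-6.67,0]], "slide": [[0,0,-3],[0,0,0],[0,0,0],[0,0,0],[0,0,0]], "fingers": [0.9,0.9,0.9,0.9,0.9]}}

```text
clock: 11.68
ee_pos: [0.4576, -0.1528, 0.3147]
eef_rot: [[0.593, 0.001, 0.805], [-0.805, -0.001, 0.593], [0.001, -1.0, 0.0]]
contact_force: [-0.2, 0.1, -0.1]
opening: 0.901
```

Request:
{"op": "move_arm", "data": {"turn": [[0,-6.67,0],[0,-6.67,0],[0,-6.67,0],[0,-6.67,0],[0,-6.67,0]], "slide": [[0,0,0],[0,0,0],[0,0,0],[0,0,0],[0,0,0]], "fingers": [0.9,0.9,0.9,0.9,0.9]}}

```text
clock: 12.1
ee_pos: [0.4578, -0.1527, 0.3146]
eef_rot: [[0.938, 0.0, 0.346], [-0.346, -0.0, 0.938], [0.001, -1.0, -0.0]]
contact_force: [-0.2, 0.1, -0.7]
opening: 0.898
```

```bash
cat >> h.py <<'E'
def Ryaw(deg):
    a=np.radians(deg); x=np.array([np.cos(a),np.sin(a),0]); return np.column_stack([x,-zz,np.cross(x,-zz)])
E
python3 -c "
from h import *
delta(np.array([.4423,-.1815,.25]),Ryaw(-14))"
```

```text
clock 12.1 ee [ 0.4578 -0.1527  0.3146] slide cm [-0.46  6.46 -3.23] F [-0.17  0.12 -0.67] open 0.898
turn deg [ 0.02 -6.27  0.03]
```

Request:
{"op": "move_arm", "data": {"turn": [[0,-6.3,0],[0,0,0],[0,0,0],[0,0,0],[0,0,0]], "slide": [[0,0,0],[-0.4,2,-1.6],[-0.4,2,-1.6],[0,2.5,0],[0,0,0]], "fingers": [1,1,1,1,1]}}

```text
clock: 12.52
ee_pos: [0.4387, -0.1821, 0.2452]
eef_rot: [[0.968, -0.009, 0.249], [-0.249, 0.003, 0.968], [-0.009, -1.0, 0.001]]
contact_force: [-1.0, 0.0, -0.8]
opening: 1.0
```

```bash
python3 -c "
from h import *
delta(np.array([.4423,-.1815,.25]),Ryaw(-14))
import time
c=manip.get_calibration('wrist'); im=manip.grab_frame('wrist'); cv2.imwrite('pics/w12.png',im)
np.savez('pics/w12',xyz=c['xyz'],R=c['rotation'])
"
```

```text
clock 12.5167 ee [ 0.4387 -0.1821  0.2452] slide cm [ 0.33 -0.48  0.15] F [-0.99  0.02 -0.83] open 1.0
turn deg [-0.05 -0.44 -0.53]
```

View pics/w12.png

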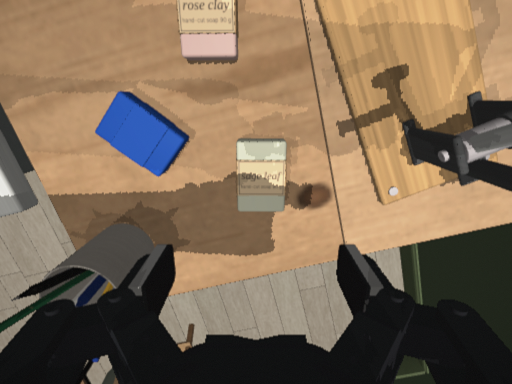

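```bash
python3 -c "
import cv2
im=cv2.imread('pics/w12.png'); cv2.imwrite('pics/w12s.png',cv2.resize(im[130:220,225:300],None,fx=6.5,fy=6.5,interpolation=2))"
```

```text
(no output)
```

View pics/w12s.png

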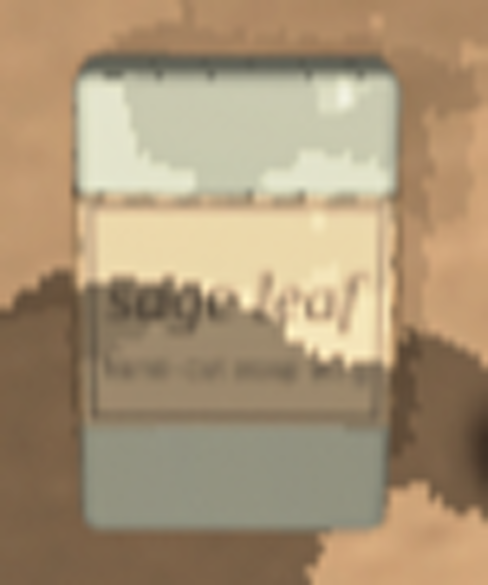

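```bash
python3 -c "
from h import *
d=np.load('pics/w12.npz'); c=dict(manip.get_calibration('wrist')); c['xyz']=d['xyz'];c['rotation']=d['R']
P=np.array([px2w('wrist',((u+.5)/6.5-.5+225,(v+.5)/6.5-.5+130),.027,c) for u,v in [(77,66),(400,66),(386,531),(83,531)]])
print(P.round(4),P.mean(0)); e=P[0]-P[3]+P[1]-P[2]; print(np.degrees(np.arctan2(e[1],e[0])),np.linalg.norm(P[0]-P[3]),np.linalg.norm(P[1]-P[2]),np.linalg.norm(P[0]-P[1]),np.linalg.norm(P[2]-P[3]))
delta(np.array([P.mean(0)[0],P.mean(0)[1],.12]),Ryaw(-14)); print(manip.get_state()['dq'].round(2))
"
```

```text
[[ 0.4276 -0.1393  0.027 ]
 [ 0.4767 -0.1519  0.027 ]
 [ 0.4573 -0.228   0.027 ]
 [ 0.4074 -0.2153  0.027 ]] [ 0.44225337 -0.18360027  0.027     ]
75.40431019327566 0.07861626234467857 0.07849034090668358 0.05060916881114924 0.05152041275539545
clock 12.5667 ee [ 0.4403 -0.1814  0.2475] slide cm [ 0.31 12.74 -0.18] F [-0.34 -0.15  1.15] open 1.004
turn deg [-0.06 -0.34 -0.32]
[-0.81 -1.8  -1.53 -4.21 -0.44  0.62  0.14]
```

Request:
{"op": "move_arm", "data": {"turn": [[0,-0.1,-0.3],[0,0,0],[0,0,0],[0,0,0],[0,0,0]], "slide": [[0.2,2,-0.1],[0.05,3.7,0],[0,3.7,0],[0,3,0],[0,0,0]], "fingers": [1,1,1,1,1]}}

```text
clock: 12.98
ee_pos: [0.4421, -0.1817, 0.1217]
eef_rot: [[0.97, -0.004, 0.244], [-0.244, 0.003, 0.97], [-0.004, -1.0, 0.002]]
contact_force: [-1.9, 1.1, -0.7]
opening: 0.994
```

```bash
python3 -c "
from h import *
delta(np.array([.4423,-.1828,.082]),Ryaw(-14.3))
"
```

```text
clock 12.9833 ee [ 0.4421 -0.1817  0.1217] slide cm [ 0.07  3.97 -0.11] F [-1.9   1.11 -0.67] open 0.994
turn deg [-0.11  0.19 -0.25]
```

Request:
{"op": "move_arm", "data": {"turn": [[0,0.2,0],[0,0,0],[0,0,0],[0,0,0],[0,0,0]], "slide": [[0.05,1,-0.1],[0,1.5,0],[0,1.4,0],[0,0,0],[0,0,0]], "fingers": [1,1,1,1,1]}}

```text
clock: 13.4
ee_pos: [0.4468, -0.1848, 0.0881]
eef_rot: [[0.969, 0.008, 0.248], [-0.248, -0.002, 0.969], [0.008, -1.0, -0.0]]
contact_force: [0.6, -0.2, -0.5]
opening: 1.0
```

```bash
python3 -c "
from h import *
delta(np.array([.4423,-.1828,.082]),Ryaw(-14.3))
im=manip.grab_frame('wrist'); cv2.imwrite('pics/w13.png',im)
"
```

```text
clock 13.4 ee [ 0.4468 -0.1848  0.0881] slide cm [-0.49  0.61  0.08] F [ 0.63 -0.23 -0.5 ] open 1.0
turn deg [ 0.02 -0.07  0.48]
```

View pics/w13.png

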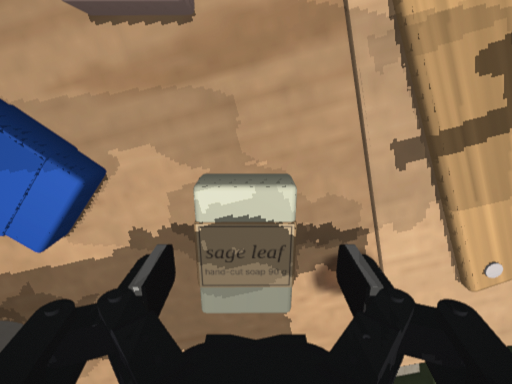

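Request:
{"op": "move_arm", "data": {"turn": [[0,0,0],[0,0,0],[0,0,0],[0,0,0],[0,0,0]], "slide": [[0,0,0],[0,0,0],[0,0,0],[0,0,0],[0,0,0]], "fingers": [1,1,1,1,1]}}

```text
clock: 13.87
ee_pos: [0.4453, -0.1845, 0.0867]
eef_rot: [[0.969, 0.006, 0.248], [-0.248, -0.002, 0.969], [0.006, -1.0, -0.0]]
contact_force: [-0.3, -0.0, -0.1]
opening: 1.0
```

```bash
python3 -c "
from h import *
delta(np.array([.4423,-.1828,.082]),Ryaw(-14.3))
"
```

```text
clock 13.8667 ee [ 0.4453 -0.1845  0.0867] slide cm [-0.33  0.47  0.09] F [-0.25 -0.   -0.06] open 1.0
turn deg [ 0.01 -0.08  0.33]
```

Request:
{"op": "move_arm", "data": {"turn": [[0,0,0.3],[0,0,0],[0,0,0],[0,0,0],[0,0,0]], "slide": [[-0.2,0.3,0.1],[0,0.1,0],[0,0,0],[0,0,0],[0,0,0]], "fingers": [1,1,1,1,1]}}

```text
clock: 14.28
ee_pos: [0.4435, -0.183, 0.0823]
eef_rot: [[0.969, -0.0, 0.248], [-0.248, 0.0, 0.969], [-0.0, -1.0, 0.0]]
contact_force: [1.1, 0.2, -0.4]
opening: 1.002
```

```bash
python3 -c "
from h import *
delta(np.array([.4423,-.1828,.082]),Ryaw(-14.3))
im=manip.grab_frame('wrist'); cv2.imwrite('pics/w14.png',im)
"
```

```text
clock 14.2833 ee [ 0.4435 -0.183   0.0823] slide cm [-0.12  0.03 -0.01] F [ 1.09  0.2  -0.39] open 1.002
turn deg [-0.   -0.08 -0.01]
```

View pics/w14.png

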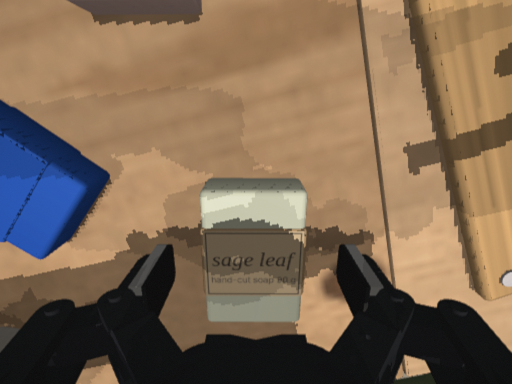

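Request:
{"op": "move_arm", "data": {"turn": [[0,0,0],[0,0,0],[0,0,0],[0,0,0],[0,0,0]], "slide": [[0,0,0],[0,0,0],[0,0,0],[0,0,0],[0,0,0]], "fingers": [0.5,0.5,0.5,0.5,0.5], "force": 25}}

```text
clock: 14.75
ee_pos: [0.4436, -0.1831, 0.0826]
eef_rot: [[0.969, 0.0, 0.248], [-0.248, -0.0, 0.969], [0.0, -1.0, -0.0]]
contact_force: [0.5, -0.0, 1.3]
opening: 0.615
```

```bash
python3 -c "
from h import *
delta(np.array([.4423,-.1828,.082]),Ryaw(-14.3))
im=manip.grab_frame('wrist'); cv2.imwrite('pics/w15.png',im)
"
```

```text
clock 14.75 ee [ 0.4436 -0.1831  0.0826] slide cm [-0.14  0.06 -0.01] F [ 0.47 -0.03  1.28] open 0.615
turn deg [ 0.01 -0.08  0.02]
```

View pics/w15.png

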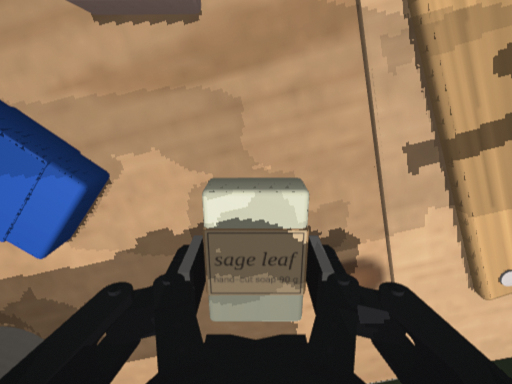

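Request:
{"op": "move_arm", "data": {"turn": [[0,0,0],[0,0,0],[0,0,0],[0,0,0],[0,0,0]], "slide": [[0,-1,0],[0,-2,0],[0,-3,0],[0,-3,0],[0,-2,0]], "fingers": [0.5,0.5,0.5,0.5,0.5]}}

```text
clock: 15.22
ee_pos: [0.4443, -0.183, 0.1955]
eef_rot: [[0.969, 0.003, 0.248], [-0.248, -0.001, 0.969], [0.003, -1.0, -0.0]]
contact_force: [0.7, -0.9, -1.2]
opening: 0.615
```

```bash
python3 -c "
from h import *
delta(S(0,.09,.19),Ryaw(9.3))
im=manip.grab_frame('wrist'); cv2.imwrite('pics/w16.png',im)
a=cv2.imread('pics/w15.png')
cv2.imwrite('pics/w1516.png',np.hstack([cv2.resize(i[165:335,185:325],None,fx=2.8,fy=2.8,interpolation=2) for i in (a,im)]))
"
```

```text
clock 15.2167 ee [ 0.4443 -0.183   0.1955] slide cm [ 8.99  0.57 23.46] F [ 0.75 -0.87 -1.18] open 0.615
turn deg [  0.06 -23.66   0.18]
```

View pics/w1516.png

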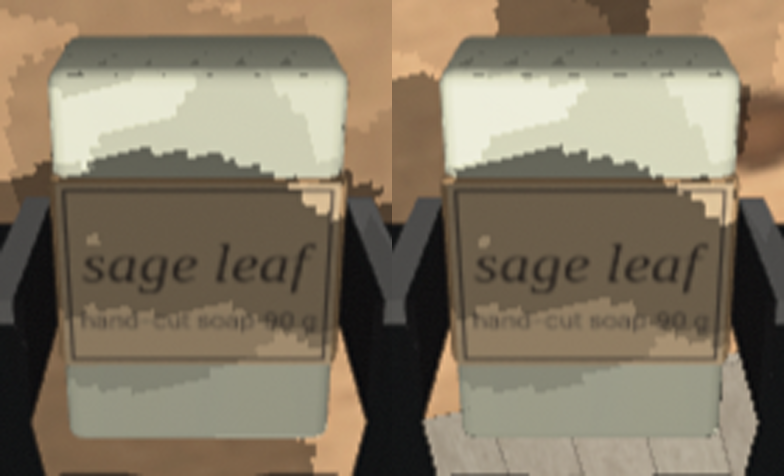

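```bash
cat >> h.py <<'E'
def cam_in_tool():
    s=manip.get_state(); c=dict(manip.get_calibration('wrist')); R=np.array(s['eef_rot'])
    c['xyz']=R.T@(np.array(c['xyz'])-s['ee_pos']); c['rotation']=R.T@c['rotation']; return c
def px2tool(uv,ydep):
    c=cam_in_tool(); d=c['rotation']@np.array([(uv[0]-c['cx'])/c['fx'],(uv[1]-c['cy'])/c['fy'],1.]); o=c['xyz']; return o+d*(ydep-o[1])/d[1]
E
python3 -c "
from h import *
P=np.array([px2tool(((u+.5)/2.8-.5+185,(v+.5)/2.8-.5+165),.0556) for u,v in [(50,72),(347,70),(325,437),(70,437)]]); print((P*1000).round(1),P.mean(0)*1000)
print(cam_in_tool())
"
```

```text
[[-25.   55.6  37.4]
 [ 25.1  55.6  37.7]
 [ 25.2  55.6 -39.1]
 [-25.6  55.6 -39. ]] [-0.08576755 55.6        -0.72466654]
{'fx': 282.267895490947, 'fy': 282.267895490947, 'cx': 255.44598163983443, 'cy': 190.90643577960367, 'xyz': array([-8.06077547e-05, -7.12083812e-02,  7.88718248e-02]), 'rotation': array([[ 9.99999791e-01, -5.38557845e-04,  3.56487881e-04],
       [-5.06954966e-04, -3.12550827e-01,  9.49900902e-01],
       [-4.00156001e-04, -9.49900885e-01, -3.12551035e-01]])}
```

Request:
{"op": "move_arm", "data": {"turn": [[0,-5.9,0],[0,-5.9,0],[0,-5.9,0],[0,-5.9,0],[0,0,0]], "slide": [[0,0,0],[0,0,0],[0,0,0],[0,0,0],[0,0,0]], "fingers": [0.5,0.5,0.5,0.5,0.5]}}

```text
clock: 15.68
ee_pos: [0.4432, -0.1829, 0.1925]
eef_rot: [[0.987, -0.0, -0.162], [0.162, 0.0, 0.987], [-0.0, -1.0, 0.0]]
contact_force: [0.4, 0.2, -1.4]
opening: 0.615
```

Request:
{"op": "move_arm", "data": {"turn": [[0,0,0],[0,0,0],[0,0,0],[0,0,0],[0,0,0]], "slide": [[0,0,2],[0,0,3],[0,0,3.5],[0,0,3.5],[0,0,3.5]], "fingers": [0.5,0.5,0.5,0.5,0.5]}}

```text
clock: 16.1
ee_pos: [0.418, -0.0287, 0.1925]
eef_rot: [[0.988, 0.0, -0.156], [0.156, -0.0, 0.988], [0.0, -1.0, -0.0]]
contact_force: [1.6, 0.0, 0.2]
opening: 0.616
```

```bash
python3 -c "
from h import *
delta(S(0,.0907,.18),Ryaw(9.3))
"
```

```text
clock 16.1 ee [ 0.418  -0.0287  0.1925] slide cm [17.73  1.26  2.38] F [1.63 0.05 0.17] open 0.616
turn deg [ 0.01 -0.31  0.  ]
```

Request:
{"op": "move_arm", "data": {"turn": [[0,-0.3,0],[0,0,0],[0,0,0],[0,0,0],[0,0,0]], "slide": [[2,0,1],[3.5,0,1.3],[3.5,0,0],[3.5,0,0],[3,0,0]], "fingers": [0.5,0.5,0.5,0.5,0.5]}}

```text
clock: 16.52
ee_pos: [0.5697, 0.0189, 0.1924]
eef_rot: [[0.987, 0.001, -0.163], [0.163, -0.0, 0.987], [0.001, -1.0, -0.0]]
contact_force: [0.5, 0.0, -0.3]
opening: 0.618
```

Request:
{"op": "move_arm", "data": {"turn": [[0,0,0],[0,0,0],[0,0,0],[0,0,0],[0,0,0]], "slide": [[1.4,0.5,0],[0.7,0.7,0],[0,0,0],[0,0,0],[0,0,0]], "fingers": [0.5,0.5,0.5,0.5,0.5]}}

```text
clock: 16.93
ee_pos: [0.5871, 0.0213, 0.1802]
eef_rot: [[0.986, -0.002, -0.165], [0.165, -0.001, 0.986], [-0.002, -1.0, -0.0]]
contact_force: [0.6, -0.2, 0.3]
opening: 0.615
```

```bash
python3 -c "
from h import *
delta(S(0,.0907,.18),Ryaw(9.3))
c=manip.get_calibration('wrist');im=manip.grab_frame('wrist'); cv2.imwrite('pics/w17.png',im)
np.savez('pics/w17',xyz=c['xyz'],R=c['rotation'])
im=manip.grab_frame('scene'); cv2.imwrite('pics/s17.png',im)
delta(S(0,.0907,.18),Ryaw(9.3))
"
```

```text
clock 16.9333 ee [0.5871 0.0213 0.1802] slide cm [0.25 0.02 0.09] F [ 0.58 -0.21  0.34] open 0.615
turn deg [ 0.02  0.18 -0.12]
clock 17.0333 ee [0.5875 0.0213 0.1808] slide cm [0.21 0.08 0.1 ] F [ 0.63 -0.47  0.16] open 0.617
turn deg [ 0.04  0.18 -0.03]
```

View pics/w17.png

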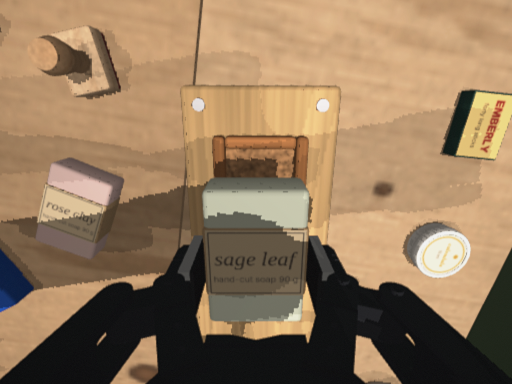

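View pics/s17.png

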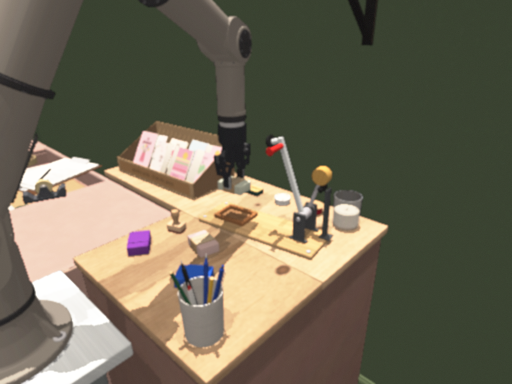

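```bash
python3 -c "
from h import *
im=cv2.imread('pics/w17.png'); cv2.imwrite('pics/w17z.png',cv2.resize(im[80:190,175:345],None,fx=4.7,fy=4.7,interpolation=2))
d=np.load('pics/w17.npz'); c=dict(manip.get_calibration('wrist')); c['xyz']=d['xyz'];c['rotation']=d['R']
for p in [(-.039,.141,.024),(.039,.141,.024),(-.029,.131,.024),(.029,.131,.024),(-.065,.18,.012),(.065,.18,.012)]:
  q=w2px('wrist',S(*p),c); print(p,((q-[175,80]+.5)*4.7-.5).round(0))
"
```

```text
(-0.039, 0.141, 0.024) [171. 258.]
(0.039, 0.141, 0.024) [631. 260.]
(-0.029, 0.131, 0.024) [232. 317.]
(0.029, 0.131, 0.024) [569. 318.]
(-0.065, 0.18, 0.012) [17. 15.]
(0.065, 0.18, 0.012) [787.  17.]
```

View pics/w17z.png

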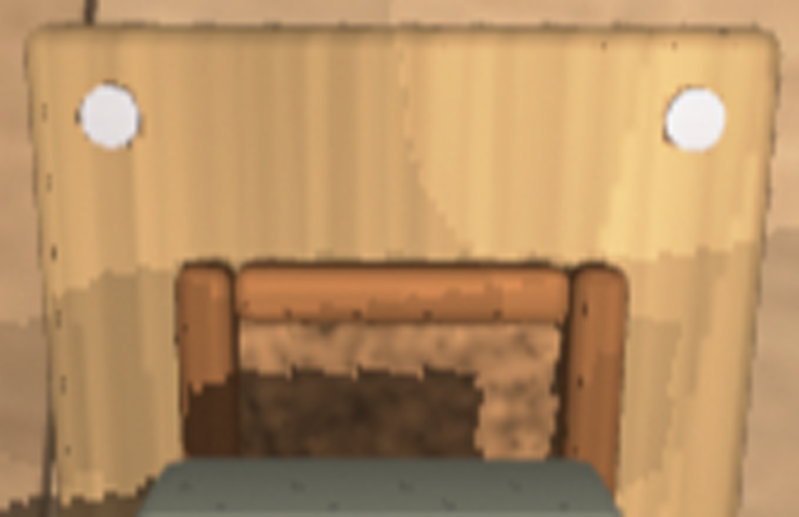

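Request:
{"op": "move_arm", "data": {"turn": [[0,0.15,0],[0,0,0],[0,0,0],[0,0,0],[0,0,0]], "slide": [[0.2,1.5,0],[0,2.5,0],[0,1.5,0],[0,0.6,0],[0,0,0]], "fingers": [0.5,0.5,0.5,0.5,0.5]}}

```text
clock: 17.45
ee_pos: [0.5889, 0.0215, 0.1181]
eef_rot: [[0.987, -0.003, -0.162], [0.162, -0.001, 0.987], [-0.004, -1.0, -0.0]]
contact_force: [0.4, 1.2, -1.3]
opening: 0.614
```

Request:
{"op": "move_arm", "data": {"turn": [[0,0,0],[0,0,0],[0,0,0],[0,0,0],[0,0,0]], "slide": [[0,0,0],[0,0,0],[0,0,0],[0,0,0],[0,0,0]], "fingers": [0.5,0.5,0.5,0.5,0.5]}}

```text
clock: 17.87
ee_pos: [0.5909, 0.0221, 0.1202]
eef_rot: [[0.987, 0.002, -0.163], [0.163, -0.0, 0.987], [0.001, -1.0, -0.0]]
contact_force: [-0.1, -0.3, -1.3]
opening: 0.618
```

```bash
python3 -c "
from h import *
delta(S(0.0003,.0901,.112),Ryaw(9.3))
c=manip.get_calibration('wrist');im=manip.grab_frame('wrist'); cv2.imwrite('pics/w18.png',im)
cv2.imwrite('pics/w18z.png',cv2.resize(im[100:330,165:345],None,fx=2.6,fy=2.6,interpolation=2))
for p in [(-.039,.141,.024),(.039,.141,.024),(-.029,.131,.024),(.029,.131,.024)]:
  q=w2px('wrist',S(*p),c); print(p,((q-[165,100]+.5)*2.6-.5).round(0))
"
```

```text
clock 17.8667 ee [0.5909 0.0221 0.1202] slide cm [-0.11  0.82  0.01] F [-0.11 -0.3  -1.34] open 0.618
turn deg [0.02 0.07 0.09]
(-0.039, 0.141, 0.024) [ 61. 124.]
(0.039, 0.141, 0.024) [402. 124.]
(-0.029, 0.131, 0.024) [107. 167.]
(0.029, 0.131, 0.024) [356. 167.]
```

View pics/w18z.png

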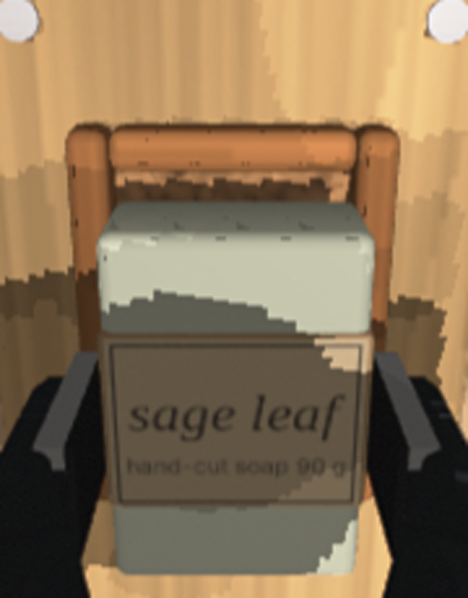

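Request:
{"op": "move_arm", "data": {"turn": [[0,0,0],[0,0,0],[0,0,0],[0,0,0],[0,0,0]], "slide": [[-0.1,0.3,0],[0,0.3,0],[0,0.2,0],[0,0,0],[0,0,0]], "fingers": [0.5,0.5,0.5,0.5,0.5]}}

```text
clock: 18.33
ee_pos: [0.5893, 0.0219, 0.111]
eef_rot: [[0.987, -0.001, -0.163], [0.163, -0.0, 0.987], [-0.001, -1.0, 0.0]]
contact_force: [0.6, -0.3, -1.0]
opening: 0.614
```

```bash
python3 -c "
from h import *
delta(S(0.0004,.0903,.0946),Ryaw(9.3))
"
```

```text
clock 18.3333 ee [0.5893 0.0219 0.111 ] slide cm [0.07 1.64 0.03] F [ 0.64 -0.28 -0.96] open 0.614
turn deg [-0.01  0.07 -0.05]
```

Request:
{"op": "move_arm", "data": {"turn": [[0,0,0],[0,0,0],[0,0,0],[0,0,0],[0,0,0]], "slide": [[0.06,0,0.03],[0,0.3,0],[0,0.3,0],[0,0.2,0],[0,0,0]], "fingers": [0.5,0.5,0.5,0.5,0.5]}}

```text
clock: 18.75
ee_pos: [0.5895, 0.0221, 0.1026]
eef_rot: [[0.987, -0.001, -0.163], [0.163, -0.0, 0.987], [-0.001, -1.0, 0.0]]
contact_force: [0.7, -0.3, 0.3]
opening: 0.613
```

```bash
python3 -c "
from h import *
delta(S(0.0004,.0903,.0946),Ryaw(9.3))
im=manip.grab_frame('wrist'); cv2.imwrite('pics/w19.png',cv2.resize(im[100:330,165:345],None,fx=2.6,fy=2.6,interpolation=2))
"
```

```text
clock 18.75 ee [0.5895 0.0221 0.1026] slide cm [0.04 0.8  0.01] F [ 0.72 -0.29  0.33] open 0.613
turn deg [-0.01  0.07 -0.08]
```

View pics/w19.png

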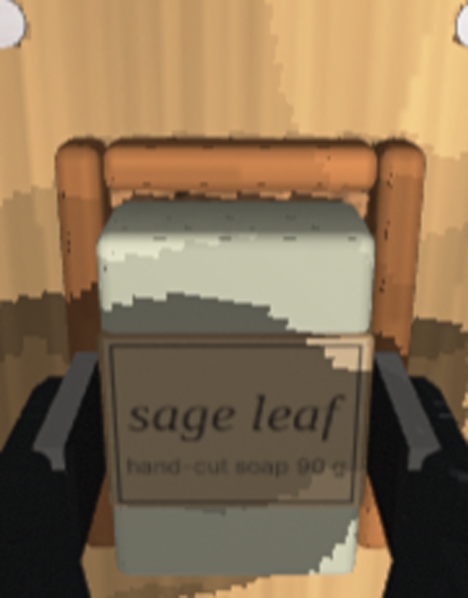

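Request:
{"op": "move_arm", "data": {"turn": [[0,0,0],[0,0,0],[0,0,0],[0,0,0],[0,0,0]], "slide": [[0.08,0,0.01],[0,0.2,0],[0,0.2,0],[0,0.1,0],[0,0,0]], "fingers": [0.5,0.5,0.5,0.5,0.5]}}

```text
clock: 19.22
ee_pos: [0.5905, 0.0224, 0.098]
eef_rot: [[0.987, -0.001, -0.163], [0.163, -0.0, 0.987], [-0.001, -1.0, 0.0]]
contact_force: [0.1, -0.1, -1.2]
opening: 0.62
```

```bash
python3 -c "
from h import *
delta(S(0.0010,.0903,.0946),Ryaw(9.3))
im=manip.grab_frame('wrist'); cv2.imwrite('pics/w20.png',cv2.resize(im[100:330,165:345],None,fx=2.6,fy=2.6,interpolation=2))
"
```

```text
clock 19.2167 ee [0.5905 0.0224 0.098 ] slide cm [-0.    0.34 -0.  ] F [ 0.15 -0.14 -1.21] open 0.62
turn deg [-0.    0.07 -0.05]
```

View pics/w20.png

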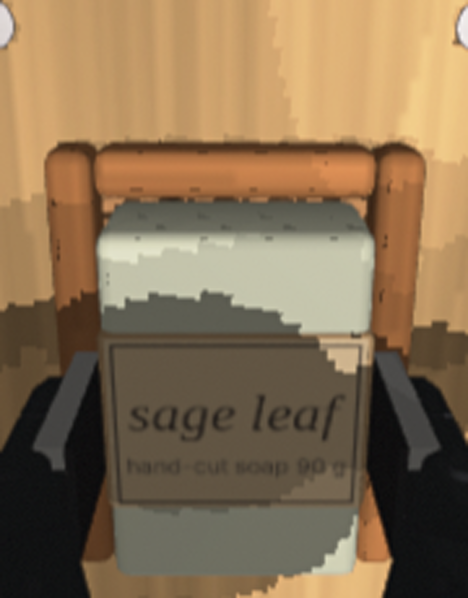

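Rim spans u 47–425 (centre 236), equal to the soap's centre 236: aligned in x, with no contact force. Lower the last 3 mm.

Request:
{"op": "move_arm", "data": {"turn": [[0,0,0],[0,0,0],[0,0,0],[0,0,0],[0,0,0]], "slide": [[0,0.1,0],[0,0.1,0],[0,0.1,0],[0,0,0],[0,0,0]], "fingers": [0.5,0.5,0.5,0.5,0.5]}}

```text
clock: 19.68
ee_pos: [0.5907, 0.0225, 0.0953]
eef_rot: [[0.987, -0.0, -0.163], [0.163, -0.0, 0.987], [-0.0, -1.0, -0.0]]
contact_force: [0.4, -0.0, -0.9]
opening: 0.616
```

```bash
python3 -c "
from h import *
delta(S(0.0010,.0903,.0946),Ryaw(9.3))
im=manip.grab_frame('wrist'); cv2.imwrite('pics/w21.png',cv2.resize(im[100:330,165:345],None,fx=2.6,fy=2.6,interpolation=2))
"
```

```text
clock 19.6833 ee [0.5907 0.0225 0.0953] slide cm [-0.03  0.07 -0.01] F [ 0.39 -0.04 -0.92] open 0.616
turn deg [ 0.    0.07 -0.01]
```

View pics/w21.png

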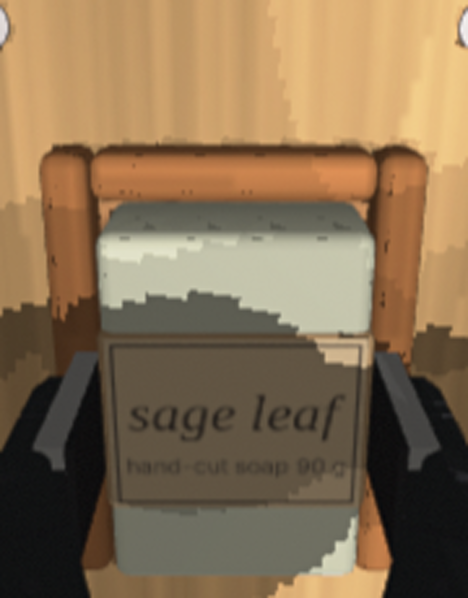

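Request:
{"op": "move_arm", "data": {"turn": [[0,0,0],[0,0,0],[0,0,0],[0,0,0],[0,0,0]], "slide": [[-0.02,0.05,0],[0,0.05,0],[0,0,0],[0,0,0],[0,0,0]], "fingers": [0.5,0.5,0.5,0.5,0.5]}}

```text
clock: 20.15
ee_pos: [0.5907, 0.0225, 0.0947]
eef_rot: [[0.987, 0.0, -0.163], [0.163, -0.0, 0.987], [0.0, -1.0, -0.0]]
contact_force: [-0.9, 0.0, 1.0]
opening: 0.615
```

Request:
{"op": "move_arm", "data": {"turn": [[0,0,0],[0,0,0],[0,0,0],[0,0,0],[0,0,0]], "slide": [[0,0.05,0],[0,0,0],[0,0,0],[0,0,0],[0,0,0]], "fingers": [0.5,0.64,0.7,0.8,0.9]}}

```text
clock: 20.57
ee_pos: [0.5906, 0.0225, 0.0937]
eef_rot: [[0.987, -0.0, -0.163], [0.163, 0.0, 0.987], [-0.0, -1.0, 0.0]]
contact_force: [-0.3, -0.2, 0.6]
opening: 0.898
```

```bash
python3 -c "
from h import *
delta(S(0.0010,.0903,.0946),Ryaw(9.3))
im=manip.grab_frame('wrist'); cv2.imwrite('pics/w22.png',cv2.resize(im[100:330,165:345],None,fx=2.6,fy=2.6,interpolation=2))
"
```

```text
clock 20.5667 ee [0.5906 0.0225 0.0937] slide cm [-0.01 -0.09 -0.01] F [-0.34 -0.22  0.58] open 0.898
turn deg [-0.    0.07 -0.01]
```

View pics/w22.png

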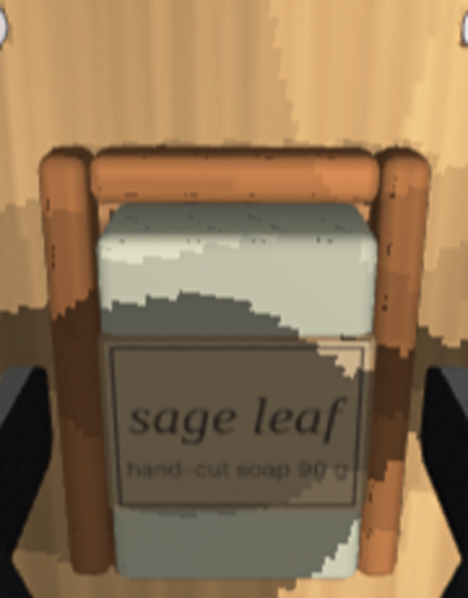

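Request:
{"op": "move_arm", "data": {"turn": [[0,0,0],[0,0,0],[0,0,0],[0,0,0],[0,0,0]], "slide": [[0,-1,0],[0,-2,0],[0,-3,0],[0,-3,0],[0,-2,0]], "fingers": [0.95,0.95,0.95,0.95,0.95]}}

```text
clock: 21.03
ee_pos: [0.5917, 0.023, 0.2077]
eef_rot: [[0.987, 0.004, -0.163], [0.163, 0.001, 0.987], [0.004, -1.0, -0.0]]
contact_force: [0.3, -0.9, 0.9]
opening: 0.946
```

Request:
{"op": "move_arm", "data": {"turn": [[0,0,0],[0,0,0],[0,0,0],[0,0,0],[0,0,0]], "slide": [[-2,0,0],[-3.5,0,0],[-3,0,-1],[-3,0,-3],[-1,0,-2]], "fingers": [0.95,0.95,0.95,0.95,0.95]}}

```text
clock: 21.45
ee_pos: [0.4735, -0.0582, 0.2041]
eef_rot: [[0.987, -0.004, -0.163], [0.163, -0.003, 0.987], [-0.004, -1.0, -0.002]]
contact_force: [-0.0, -1.3, -0.3]
opening: 0.949
```

Request:
{"op": "move_arm", "data": {"turn": [[0,0,0],[0,0,0],[0,0,0],[0,0,0],[0,0,0]], "slide": [[0,0,-3],[0,0,-1],[0,0,0],[0,0,0],[0,0,0]], "fingers": [0.95,0.95,0.95,0.95,0.95]}}

```text
clock: 21.87
ee_pos: [0.4843, -0.0937, 0.2041]
eef_rot: [[0.986, 0.0, -0.165], [0.165, 0.002, 0.986], [0.001, -1.0, 0.002]]
contact_force: [0.7, 0.3, 0.3]
opening: 0.949
```

```bash
python3 -c "
from h import *
delta(S(0,.09,.1),Ryaw(9.3))
for n in ('wrist','scene','top'):
  c=manip.get_calibration(n); im=manip.grab_frame(n); cv2.imwrite(f'pics/{n}23.png',im)
  print(n,[w2px(n,S(*p),c).round(1).tolist() for p in [(0,.09,.039),(-.027,.051,.039),(.027,.051,.039),(.027,.129,.039),(-.027,.129,.039)]])
  if n=='wrist': cv2.imwrite('pics/w23z.png',cv2.resize(im[0:200,200:456],None,fx=3,fy=3,interpolation=2))
"
```

```text
clock 21.8667 ee [ 0.4843 -0.0937  0.2041] slide cm [12.29 10.44  9.65] F [0.73 0.29 0.31] open 0.949
turn deg [-0.09  0.22  0.03]
wrist [[414.2, 74.3], [372.8, 125.5], [438.6, 125.8], [460.4, 17.1], [386.9, 16.9]]
scene [[235.1, 206.8], [240.7, 214.1], [251.7, 206.5], [229.9, 200.1], [218.5, 207.1]]
top [[218.8, 185.5], [236.9, 193.8], [233.1, 171.6], [200.9, 177.3], [204.5, 199.5]]
```

View pics/wrist23.png

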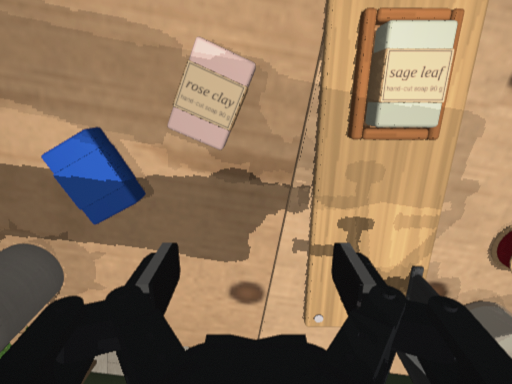

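View pics/scene23.png

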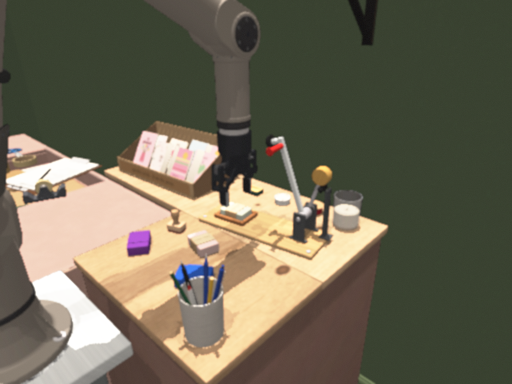

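View pics/top23.png

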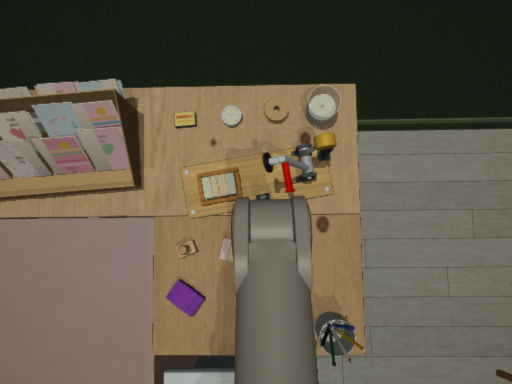

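```bash
python3 -c "
import cv2,numpy as np
a=cv2.imread('pics/wrist23.png')[0:150,340:475]; b=cv2.imread('pics/top23.png')[160:210,190:250]
cv2.imwrite('pics/z23.png',cv2.resize(a,None,fx=4,fy=4,interpolation=2)); cv2.imwrite('pics/z23t.png',cv2.resize(b,None,fx=9,fy=9,interpolation=2))"
```

```text
(no output)
```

View pics/z23.png

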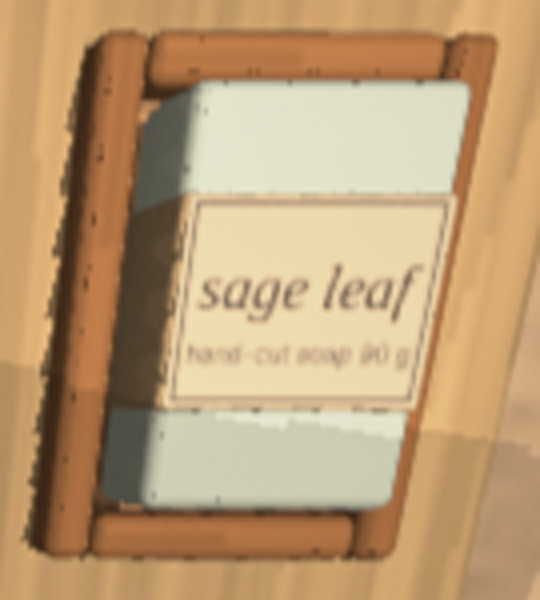

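View pics/z23t.png

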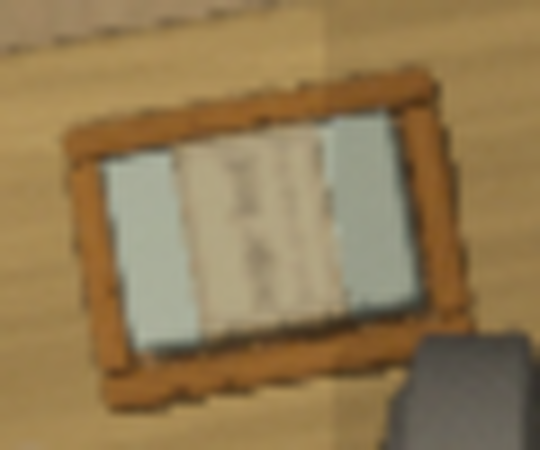

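```bash
python3 -c "
from workcell import manip
print(manip.get_state()['clock'],manip.job_done())"
```

```text
the job is handed in; nothing more can be done
22.0167 None
```

I raised the hold-down arm by its red handle to the rubber stop, then set the pale-green soap in the cradle. I handed the job in at 22.0 s; it gives no verdict.

- **Hold-down arm:** The arm tipped past balance by about 1.18 rad and met the stop at about 1.22 rad by my estimate. For the last part I held the peg loosely between the fingers. I pushed it against the stop with about 2 N, then backed off and let go. Pictures after placing the soap show the arm still open.
- **Soap:** I lowered it until a slight upward force of about 1 N suggested contact. The gripper height at release puts its underside about level with the cradle floor, within 1 mm. The last wrist and top pictures show it flat, square and inside the rim on all four sides, with the gripper clear.
- **Disagreement:** The last wrist picture puts the soap about 1.7 mm from my estimated centre, toward the hinge. Rounded edges blur that reading. The pocket's 2 mm play keeps it inside the 4 mm limit.
- **Other goods:** Nothing touched them. They appear in their starting places in the last pictures. The robot arm hides part of the top view, so I did not measure each one.

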